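# Fit the wound coil and offer up the cover plate

### The arm

A 7-joint arm with a two-finger parallel gripper is mounted at the origin on the work surface. World frame = base frame: x ahead of the robot, y to its left, z up, the work surface at z = 0. Lengths are in m, angles in rad, forces in N, time in s.
With the tool pointing down it reaches from about 0.4 to 0.85 m from the base axis. Payload 4.5 kg.
Tool frame: the origin (TCP) lies on the centre line of the jaws, within the pads' length; the fingertips stand 11 mm ahead of it and the grasp point (between the pads) lies 8 mm behind it; z points along the fingers, y is the line along which they close (so a half turn about z gives the same grasp; the last joint's range is limited). The gripper opens to 88 mm and grips with 3 to 60 N. Pads are 18 mm wide; open, the fingers measure 123 mm over their backs; the gripper's body (75 mm by 187 mm) begins 45 mm behind the grasp point.
Start: joints at [1.233, 0.689, -0.195, 1.565, 0.157, 0.902, -0.215], TCP at [0.227, -0.582, 0.25] pointing down, gripper open.
Joint ranges: [-3.01, 3.01], [-0.46, 2.08], [-1.47, 1.51], [0.13, 2.56], [-1, 4.14], [0.04, 2.09], [-2.66, 2.66]. Speed limits (rad/s): [2.57, 2.57, 3.14, 3.14, 3.14, 3.14, 3.14].

### API

Orientations are given as a unit quaternion [x, y, z, w].
In Python, from plant import * gives the robot as it stands. The module is installed in compiled form; this text tells all that it offers.
- The arm moves only by the tool send_rows, never from a script. Its argument "motion" is a list of rows, each an object of numbers: "x", "y", "z": the shift along the tool's x, y, z in cm; "rx", "ry", "rz": the turn, a rotation vector about the tool's x, y, z in rad; "jaw": the finger opening in cm, from 0 to 8.81. In form: [{"x": .., "y": .., "z": .., "rx": .., "ry": .., "rz": .., "jaw": ..}, ...]. A call has exactly 5 rows; each row shifts and turns the commanded pose from where the row before left it, along the tool's axes as they then stand; what a row does not reach is not made up. A row lasts 1/10 s, in which the tool goes at most 50 mm and 8.59 degrees, less where a joint would pass 70% of its speed; a pose out of reach is approached as far as the arm can. A call is refused whole if a number of a shift passes 5 or a number of a turn 0.15, either way. A call with a gripper value outside its range is refused whole. The fingers move at their own pace and stop on an object; "grip_force" is the grip in N (left out, the last holds). Time passes only in rows, so rows that do not move let the fingers close, or fill a call up. It gives the time, the measured TCP pose, the force, the opening and the grip force at its end, in the units of the state.
- get_state(): the state, without advancing time (a new reading comes with each control period).
- snapshot(name): name is "scene" or "top" or "wrist"; returns a dict with "img" (480x640x3 uint8, red, green, blue), "vertical_fov" (degrees; the focal length in pixels is half the picture's height over the tangent of half this angle, whatever the lens; pixels are square), "cx", "cy" (the principal point, pixels), "extrinsics" (4x4, takes a point from camera to world coordinates). Camera axes: x right, y up, looking along -z (the intrinsics and any distortion apply to the point x, -y, -z); pixel columns grow to the right and rows downward; lengths in m; the calibration is good to about 2 mm. A picture is of the moment at which its call begins. There is no depth.
- finish_job(): hands the job in; it is judged then, once.
The state is a dict: "clock": time; "q": joint angles; "qd": joint speeds; "joint_torque": joint torques, N m; "tool_pos": TCP position; "eef_rot": TCP orientation; "contact_force": force on the tool from outside, world axes, zero at the start; "moment": the same for the moment, N m; "opening": opening from 0.0 (shut) to 1.0 (fully open); "finger_force": force on a finger pad.
Only numpy, scipy, OpenCV 4.12 (cv2) and the standard library are available. Lean on these libraries where they do the work, as an engineer would, in place of code of your own. Each camera call takes 0.05 s, during which the arm holds its last target. There are 200 camera calls.

### The job

Slide the wound coil straight up off the winder's spindle, lower it gently over the core post inside the open instrument box until it sits fully home, and let go of it. Then take the cover plate by its handle and finish while holding it still and level over the box, a finger's breadth (about 15 mm) above the rim and touching nothing but your grip, with its four holes lined up over the four threaded holes so that a colleague can see every thread whole through its hole and drop the screws in (either way round will do). Leave the other things on the bench where they are.

Things in the scene. Friction and masses are not known exactly. Their poses are not given: they have to be found in the camera images.
- winder: coil winder, fixed: grey base 150 x 90 mm, 34 mm high, long along x; origin at the centre of its underside, z up. At x = -30 mm stands the vertical spindle on a round shoulder of 44 mm diameter whose top, on which the coil rests, is 40 mm above the bench. A control panel 40 mm high (its knob 48 mm) lies at x = +34 to +70 mm
- spindle_tip (a point): top of the winder's steel spindle: 14 mm diameter, tip 92 mm above the bench (16 mm above the coil's top while the coil sits on the winder)
- coil: the wound coil: bobbin with copper winding and black flanges, outer diameter 48 mm (flanges; winding about 46), height 36 mm, through bore 22 mm, about 0.16 kg, round about its z axis; starts upright on the winder's spindle. This origin is at the centre of its underside
- coil_centre (a point): centre of the wound coil, 18 mm above its underside and 18 mm below its top, z along the bore
- box: open instrument box, fixed, grey, 150 x 110 mm (long along x), 56 mm high, walls and floor 4 mm; origin at the centre of its underside, z up. Aluminium bosses 20 x 20 mm in the corners at x = +-62, y = +-42 mm, level with the rim. The core post in the middle has a 4 mm high, 36 mm wide seat at its foot; the coil is home with its underside on it, its centre 26 mm above the bench, top 12 mm below the rim
- core_tip (a point): tip of the steel core post in the middle of the box: 14 mm diameter, the top 8 mm coned; tip 40 mm above the bench
- cover: the cover plate: grey painted metal, 150 x 110 x 4 mm (long along its x axis), about 0.25 kg, lying flat on the bench with a black bow handle upward; origin at the centre of its underside, z up. Its four through holes have 14 mm diameter, at x = +-62, y = +-42 mm
- cover_grip (a point): middle of the cover plate's handle bar, 36 mm above the plate's underside (32 mm above its top). The bar is 80 mm long along the plate's x axis, 14 mm wide (y), 16 mm high, with a 16 mm clear gap under it between its two end posts
- thread0 (a point): mouth of the box's 5 mm threaded hole in its +x +y corner boss, level with the rim, 56 mm above the bench
- thread1 (a point): mouth of the box's 5 mm threaded hole in its -x +y corner boss, level with the rim, 56 mm above the bench
- thread2 (a point): mouth of the box's 5 mm threaded hole in its -x -y corner boss, level with the rim, 56 mm above the bench
- thread3 (a point): mouth of the box's 5 mm threaded hole in its +x -y corner boss, level with the rim, 56 mm above the bench
- hole0 (a point): centre of the cover plate's +x +y hole (14 mm diameter), at the plate's underside
- hole1 (a point): centre of the cover plate's -x +y hole (14 mm diameter), at the plate's underside
- hole2 (a point): centre of the cover plate's -x -y hole (14 mm diameter), at the plate's underside
- hole3 (a point): centre of the cover plate's +x -y hole (14 mm diameter), at the plate's underside
- jar: bystander, leave it: small closed jar, 48 mm diameter, 60 mm high; origin at its underside
- solder: bystander, leave it: grey spool, 54 mm diameter, 36 mm high; origin at its underside
- dish: bystander, leave it: steel dish, 60 mm diameter, 28 mm high; origin at its underside
- transformer: bystander, leave it: small transformer, 45 x 52 x 36 mm; origin at its underside
- screwdriver: bystander, leave it: screwdriver lying on the bench along its x axis; origin at its underside
- wrench: bystander, leave it: wrench lying on the bench along its x axis; origin at its underside
- meter: bystander, leave it: hand-held meter, 50 x 85 x 35 mm, lying flat; origin at its underside
Things that resemble listed ones, but are neither listed nor needed, are in the scene too. Leave any pink look-alike of the winder alone. What is shaped like the coil but pink is not meant.

How it is judged:
On the way, in this order (a step that is already met when the one before it is completed fails the run):
1. the coil has been slid up clear of the spindle's tip (z of coil_centre in the frame of spindle_tip above 0.018 m and contact force between coil and the fingers above 0.2 N), for 0.05 s.
2. the coil sits home over the core post in the box, let go (horizontal distance between coil_centre and core_tip below 0.006 m and z of coil_centre in the frame of box between 0.023 and 0.029 m and angle between coil_centre's own z axis and vertical below 0.08 rad and contact force between coil and the arm below 0.05 N and contact force between coil and the fingers below 0.05 N), for 0.2 s.
At the end, for the whole second after the job is handed in: Coil on its seat over the core post (within 6 mm of its axis, height within 3 mm, upright within 0.08 rad). Cover plate held still, level within 0.08 rad, 3 to 30 mm above the rim, touching neither box nor coil, each hole centre within 4.5 mm of a thread, either way round (((horizontal distance between hole0 and thread0 below 0.0045 m and horizontal distance between hole1 and thread1 below 0.0045 m and horizontal distance between hole2 and thread2 below 0.0045 m and horizontal distance between hole3 and thread3 below 0.0045 m) or (horizontal distance between hole0 and thread2 below 0.0045 m and horizontal distance between hole1 and thread3 below 0.0045 m and horizontal distance between hole2 and thread0 below 0.0045 m and horizontal distance between hole3 and thread1 below 0.0045 m)) and z of hole0 in the frame of box between 0.059 and 0.086 m and z of hole1 in the frame of box between 0.059 and 0.086 m and z of hole2 in the frame of box between 0.059 and 0.086 m and z of hole3 in the frame of box between 0.059 and 0.086 m and angle between each of cover_grip, coil_centre's own z axis and vertical below 0.08 rad and contact force between cover and the fingers above 0.5 N and contact force between cover and box below 0.05 N and contact force between cover and coil below 0.05 N and linear speed of cover below 0.02 m/s and horizontal distance between coil_centre and core_tip below 0.006 m and z of coil_centre in the frame of box between 0.023 and 0.029 m); the arm keeps its last pose, push and grip.
It fails at once if a bystander is pushed more than 30 mm away (distance of any of jar, solder, dish, transformer, screwdriver, wrench, meter from where it was at the start of the episode above 0.03 m).
It fails at once if the coil is dropped instead of lowered (contact force between coil and the fingers below 0.02 N and linear speed of coil above 0.5 m/s).
It also fails if it takes over 58 s, if anything falls off the work surface, if the arm or the gripper's body presses on something with over 40 N, if the wrist force passes 120 N, or if a joint passes its speed limit or range.

## Working session

There is one attempt and no reset: what is moved stays moved. The work goes in short steps, Python scripts to look and compute and a tool call to move; the robot and the scene stay as the last step left them, time stands still between calls to the robot, and variables do not carry over. Pictures are saved under pics/ and viewed, at most 10 in all, crops included, and the job is handed in when it is done.

Besides the shell and the picture viewer there is one more tool, called after "Request:" by a JSON object that holds its "name" and its "arguments", one argument or row to a line. send_rows: Moves the arm, as the interface text tells. Its arguments: {"type":"object","properties":{"motion":{"type":"array"},"grip_force":{"type":"number"}},"required":["motion"]}

```bash
mkdir -p pics; cat > h.py <<'E'
from plant import *
import numpy as np, cv2
def snap(n,f):
    s=snapshot(n); cv2.imwrite(f'pics/{f}.png',s['img'][:,:,::-1]); np.savez(f'pics/{f}.npz',**s); return s
def foc(s): return 240/np.tan(np.radians(float(s['vertical_fov']))/2)
def ray(s,u,v):
    f=foc(s);E=s['extrinsics'];d=E[:3,:3]@np.array([(u-s['cx'])/f,-(v-s['cy'])/f,-1]);return E[:3,3],d
def at(s,u,v,z):
    o,d=ray(s,u,v);return o+d*(z-o[2])/d[2]
def proj(s,p):
    E=s['extrinsics'];c=E[:3,:3].T@(np.array(p)-E[:3,3]);f=foc(s);return s['cx']+f*c[0]/-c[2],s['cy']-f*c[1]/-c[2]
E
python3 - <<'E'
from h import *
st=get_state();print(st)
for n in('top','scene'):
    s=snap(n,n+'0');print(n,{k:v for k,v in s.items() if k!='img'})
E
```

```text
{'clock': 0.0, 'q': array([ 1.23278819,  0.68998604, -0.19451887,  1.56633501,  0.15730027,
        0.90250793, -0.2151158 ]), 'qd': array([-0.00117931, -0.0003263 , -0.00144874,  0.00010782,  0.000173  ,
       -0.00068411, -0.00065656]), 'joint_torque': array([-7.75682274e-04, -5.27572703e+01, -1.26771066e+00, -1.53430098e+01,
       -5.28381276e-02,  6.56928823e-03,  1.61421635e-04]), 'tool_pos': array([ 0.22679713, -0.5817409 ,  0.24891127]), 'eef_rot': array([ 9.82762528e-01,  1.84870125e-01, -2.34820434e-04, -8.91686524e-04]), 'contact_force': array([-0.50735152,  0.18095253, -0.18333926]), 'moment': array([0.01877078, 0.05255402, 0.00905586]), 'finger_force': 0.0, 'opening': 0.9987735188852517}
top {'vertical_fov': 56.432535967345174, 'cx': 318.25698373949433, 'cy': 234.68210770589482, 'extrinsics': array([[ 0.01930243,  0.99348843, -0.11228605,  0.43533337],
       [-0.99968299,  0.02099371,  0.01389927,  0.01030286],
       [ 0.01616607,  0.11198216,  0.99357871,  1.11657632],
       [ 0.        ,  0.        ,  0.        ,  1.        ]])}
scene {'vertical_fov': 53.179901909199934, 'cx': 320.324248975167, 'cy': 240.7263908501929, 'extrinsics': array([[ 0.24148255, -0.66365681,  0.70798715,  1.36746268],
       [ 0.9703706 ,  0.17130039, -0.17040267, -0.20181825],
       [-0.00818958,  0.72815919,  0.68535912,  0.86623008],
       [ 0.        ,  0.        ,  0.        ,  1.        ]])}
```

View pics/top0.png

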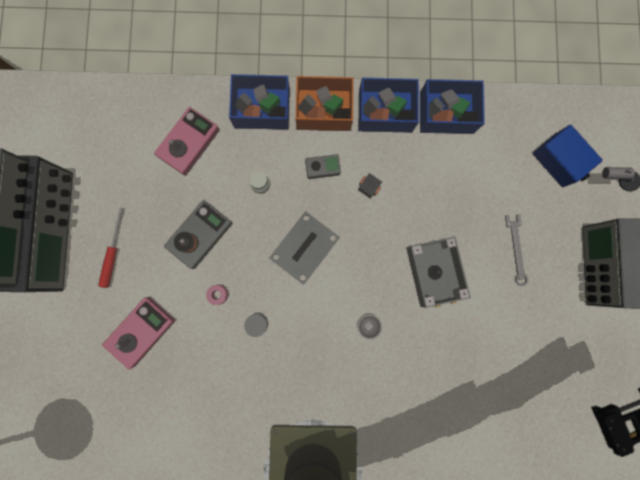

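View pics/scene0.png

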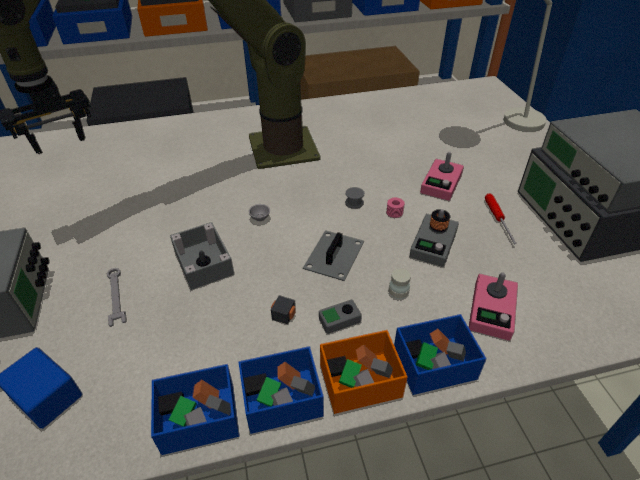

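The top view shows the winder with the coil at about (186,242), the cover at (304,247) and the box at (437,271). The scene view shows the same three at (435,235), (334,253) and (203,253). I'll zoom in on these for accurate points.

```bash
python3 - <<'E'
from h import *
a=cv2.imread('pics/top0.png')[190:315,155:475];b=cv2.imread('pics/scene0.png')[195:315,160:480]
r=lambda i:cv2.resize(i,None,fx=2.5,fy=2.3,interpolation=cv2.INTER_CUBIC)
r=lambda i:cv2.resize(i,None,fx=2.4,fy=2.4,interpolation=cv2.INTER_CUBIC)
cv2.imwrite('pics/z.png',cv2.convertScaleAbs(np.vstack([r(a),r(b)]),alpha=1.4))
E
```

```text
(no output)
```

View pics/z.png

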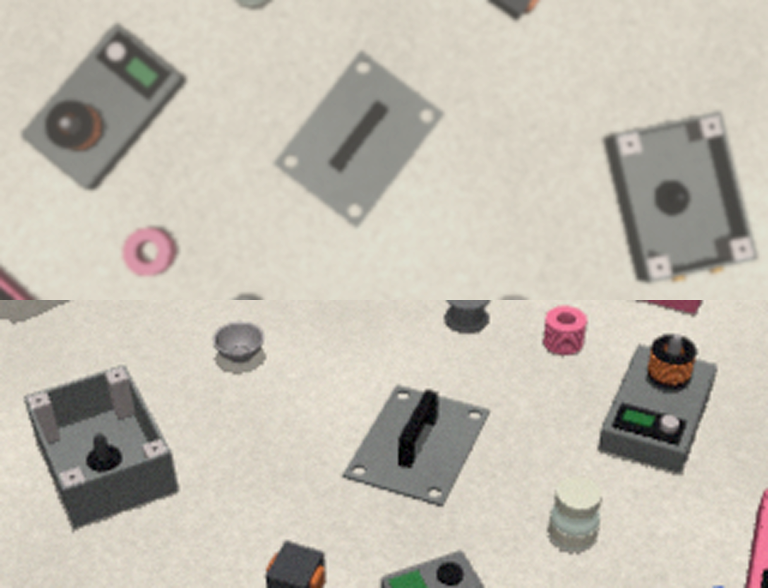

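```bash
python3 - <<'E'
from h import *
T=dict(np.load('pics/top0.npz'));S=dict(np.load('pics/scene0.npz'))
t=lambda x,y,z:at(T,155+x/2.4,190+y/2.4,z)[:2]
c=lambda x,y,z:at(S,160+x/2.4,195+(y-300)/2.4,z)[:2]
def rect(n,P):
    P=np.array(P);m=P.mean(0);d=np.linalg.norm(P-np.roll(P,-1,0),axis=1)
    i=np.argmax(d[:2]+d[2:]); a=P[(i+1)%4]-P[i]-(P[(i+3)%4]-P[(i+2)%4])
    print(n,m.round(4),'sides',d.round(4),'long axis deg',np.degrees(np.arctan2(a[1],a[0])).round(1)%180)
rect('cover T',[t(*p,.004) for p in [(363,67),(427,115),(354,211),(290,161)]])
rect('cover S',[c(*p,.004) for p in [(404,396),(474,414),(434,493),(359,470)]])
rect('box T',[t(*p,.056) for p in [(712,126),(630,144),(658,267),(741,248)]])
rect('box S',[c(*p,.056) for p in [(116,376),(39,401),(72,478),(154,449)]])
print('tip',t(66,122,.092),c(676,339,.092),'coiltop',t(72,124,.076),c(673,352,.076),'core',t(672,197,.04),c(101,436,.04))
E
```

```text
cover T [0.528  0.0286] sides [0.0838 0.1252 0.0841 0.124 ] long axis deg 143.8
cover S [0.5339 0.0348] sides [0.0814 0.1253 0.0834 0.1226] long axis deg 143.5
box T [ 0.4731 -0.2966] sides [0.0845 0.1235 0.0846 0.1231] long axis deg 12.599999999999994
box S [ 0.4782 -0.2908] sides [0.083  0.1238 0.0835 0.1235] long axis deg 13.1
tip [0.53037584 0.30662712] [0.53901294 0.31199993] coiltop [0.53003512 0.30536501] [0.54088963 0.31058657] core [ 0.472255   -0.28782752] [ 0.4793311  -0.28775435]
```

```bash
cat >> h.py <<'E'
from scipy.spatial.transform import Rotation as R
def plan(p,yaw,n):
    st=get_state();r0=R.from_quat(st['eef_rot']);p0=np.array(st['tool_pos'])
    r1=R.from_euler('z',yaw,degrees=True)*R.from_euler('x',180,degrees=True)
    dv=(r1*r0.inv()).as_rotvec();f=lambda k:(p0+(np.array(p)-p0)*k/n,R.from_rotvec(dv*k/n)*r0)
    for k in range(n):
        (a,ra),(b,rb)=f(k),f(k+1);d=ra.inv().apply(b-a)*100;w=(ra.inv()*rb).as_rotvec()
        print(k,d.round(2),w.round(3))
    y=r0.as_matrix()[:2,0];print('now',p0.round(4),'yaw',np.degrees(np.arctan2(y[1],y[0])).round(2),'tilt',np.degrees(np.arccos(-r0.as_matrix()[2,2])).round(2),'q7',st['q'][6].round(2),'t',st['clock'])
E
python3 - <<'E'
from h import *
plan([.44,-.293,.25],103,15)
s=snapshot('wrist');r=R.from_quat(get_state()['eef_rot']);E=s['extrinsics']
print('cam in tool',r.inv().apply(E[:3,3]-get_state()['tool_pos']),(r.inv().as_matrix()@E[:3,:3]).round(3),s['vertical_fov'],s['cx'],s['cy'])
E
```

```text
0 [ 2.02 -1.28 -0.  ] [-0.    -0.    -0.095]
1 [ 2.14 -1.08 -0.01] [-0.    -0.    -0.095]
2 [ 2.23 -0.87 -0.01] [-0.    -0.    -0.095]
3 [ 2.3  -0.66 -0.01] [-0.    -0.    -0.095]
4 [ 2.35 -0.44 -0.01] [-0.    -0.    -0.095]
5 [ 2.38 -0.21 -0.01] [-0.    -0.    -0.095]
6 [ 2.39  0.02 -0.01] [-0.    -0.    -0.095]
7 [ 2.38  0.24 -0.01] [-0.    -0.    -0.095]
8 [ 2.35  0.47 -0.01] [-0.    -0.    -0.095]
9 [ 2.29  0.69 -0.01] [-0.    -0.    -0.095]
10 [ 2.22  0.9  -0.01] [-0.    -0.    -0.095]
11 [ 2.12  1.11 -0.01] [-0.    -0.    -0.095]
12 [ 2.    1.31 -0.01] [-0.    -0.    -0.095]
13 [ 1.87  1.49 -0.01] [-0.    -0.    -0.095]
14 [ 1.72  1.66 -0.01] [-0.    -0.    -0.095]
now [ 0.2268 -0.5818  0.249 ] yaw 21.3 tilt 0.09 q7 -0.22 t 0.1
cam in tool [ 0.08125226  0.00081218 -0.1349808 ] [[ 0.002  0.95   0.313]
 [ 1.    -0.001 -0.001]
 [-0.001  0.313 -0.95 ]] 70.0186272647379 316.55771635243343 240.9086026500628
```

Request:
{"name": "send_rows", "arguments": {
  "motion": [
    {"x": 2.0, "y": -1.3, "rz": -0.095},
    {"x": 2.15, "y": -1.1, "rz": -0.095},
    {"x": 2.25, "y": -0.9, "rz": -0.095},
    {"x": 2.3, "y": -0.65, "rz": -0.095},
    {"x": 2.35, "y": -0.45, "rz": -0.095}
  ]
}}

```text
schema error: expected keys x, y, z, rx, ry, rz, jaw
```

Request:
{"name": "send_rows", "arguments": {
  "motion": [
    {"x": 2.4, "y": -0.2, "rz": -0.095},
    {"x": 2.4, "rz": -0.095},
    {"x": 2.4, "y": 0.25, "rz": -0.095},
    {"x": 2.35, "y": 0.45, "rz": -0.095},
    {"x": 2.3, "y": 0.7, "rz": -0.095}
  ]
}}

```text
schema error: expected keys x, y, z, rx, ry, rz, jaw
```

Request:
{"name": "send_rows", "arguments": {
  "motion": [
    {"x": 2.2, "y": 0.9, "rz": -0.095},
    {"x": 2.1, "y": 1.1, "rz": -0.095},
    {"x": 2.0, "y": 1.3, "rz": -0.095},
    {"x": 1.9, "y": 1.5, "rz": -0.095},
    {"x": 1.7, "y": 1.65, "rz": -0.095}
  ]
}}

```text
schema error: expected keys x, y, z, rx, ry, rz, jaw
```

```bash
python3 - <<'E'
from h import *
snap('wrist','w1')
plan([.53,.28,.25],103,1)
E
```

```text
0 [ 59.55 -69.3   -0.  ] [-1.000e-03 -1.000e-03 -1.426e+00]
now [ 0.2269 -0.582   0.2492] yaw 21.3 tilt 0.06 q7 -0.22 t 0.2
```

View pics/w1.png

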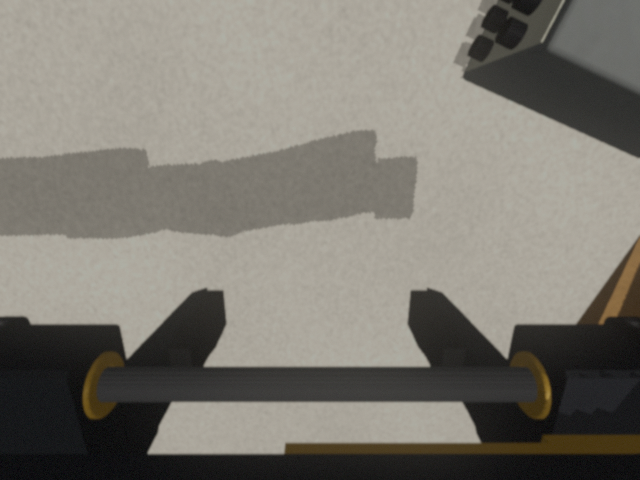

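The wrist camera works and the area below the TCP appears near (317,205), between the fingers. It shows only bare bench and a shadow. The calls were refused because rows need every key, so I'm resending with all keys.

Request:
{"name": "send_rows", "arguments": {
  "motion": [
    {"x": 2.0, "y": -1.3, "z": 0, "rx": 0, "ry": 0, "rz": -0.095, "jaw": 8.8},
    {"x": 2.15, "y": -1.1, "z": 0, "rx": 0, "ry": 0, "rz": -0.095, "jaw": 8.8},
    {"x": 2.25, "y": -0.9, "z": 0, "rx": 0, "ry": 0, "rz": -0.095, "jaw": 8.8},
    {"x": 2.3, "y": -0.65, "z": 0, "rx": 0, "ry": 0, "rz": -0.095, "jaw": 8.8},
    {"x": 2.35, "y": -0.45, "z": 0, "rx": 0, "ry": 0, "rz": -0.095, "jaw": 8.8}
  ]
}}

```text
clock: 0.7
tool_pos: [0.2983, -0.4844, 0.2496]
eef_rot: [0.911, 0.413, -0.0, -0.0]
contact_force: [0.8, 0.1, -0.6]
opening: 1.0
finger_force: 0.0
```

Request:
{"name": "send_rows", "arguments": {
  "motion": [
    {"x": 2.4, "y": -0.2, "z": 0, "rx": 0, "ry": 0, "rz": -0.095, "jaw": 8.8},
    {"x": 2.4, "y": 0, "z": 0, "rx": 0, "ry": 0, "rz": -0.095, "jaw": 8.8},
    {"x": 2.4, "y": 0.25, "z": 0, "rx": 0, "ry": 0, "rz": -0.095, "jaw": 8.8},
    {"x": 2.35, "y": 0.45, "z": 0, "rx": 0, "ry": 0, "rz": -0.095, "jaw": 8.8},
    {"x": 2.3, "y": 0.7, "z": 0, "rx": 0, "ry": 0, "rz": -0.095, "jaw": 8.8}
  ]
}}

```text
clock: 1.2
tool_pos: [0.3695, -0.3877, 0.2497]
eef_rot: [0.788, 0.616, -0.0, -0.0]
contact_force: [-0.1, -0.4, -0.8]
opening: 1.001
finger_force: 0.0
```

Request:
{"name": "send_rows", "arguments": {
  "motion": [
    {"x": 2.2, "y": 0.9, "z": 0, "rx": 0, "ry": 0, "rz": -0.095, "jaw": 8.8},
    {"x": 2.1, "y": 1.1, "z": 0, "rx": 0, "ry": 0, "rz": -0.095, "jaw": 8.8},
    {"x": 2.0, "y": 1.3, "z": 0, "rx": 0, "ry": 0, "rz": -0.095, "jaw": 8.8},
    {"x": 1.9, "y": 1.5, "z": 0, "rx": 0, "ry": 0, "rz": -0.095, "jaw": 8.8},
    {"x": 1.7, "y": 1.65, "z": 0, "rx": 0, "ry": 0, "rz": -0.095, "jaw": 8.8}
  ]
}}

```text
clock: 1.7
tool_pos: [0.4406, -0.2915, 0.2497]
eef_rot: [0.621, 0.784, -0.0, -0.0]
contact_force: [0.6, -0.0, -0.2]
opening: 0.996
finger_force: 0.0
```

```bash
python3 - <<'E'
from h import *
s=snap('wrist','w2')
print([np.round(proj(s,p)) for p in [(.476,-.293,.04),(.476,-.293,.056)]])
plan([.53,.28,.25],103,20)
E
```

```text
[array([349., 219.]), array([351., 223.])]
0 [2.65 1.09 0.01] [ 0.    -0.     0.001]
1 [2.65 1.09 0.01] [ 0.    -0.     0.001]
2 [2.65 1.09 0.01] [ 0.    -0.     0.001]
3 [2.65 1.09 0.01] [ 0.    -0.     0.001]
4 [2.65 1.09 0.01] [ 0.    -0.     0.001]
5 [2.66 1.09 0.01] [ 0.    -0.     0.001]
6 [2.66 1.08 0.01] [ 0.    -0.     0.001]
7 [2.66 1.08 0.01] [ 0.    -0.     0.001]
8 [2.66 1.08 0.01] [ 0.    -0.     0.001]
9 [2.66 1.08 0.01] [ 0.    -0.     0.001]
10 [2.66 1.08 0.01] [ 0.    -0.     0.001]
11 [2.66 1.07 0.01] [ 0.    -0.     0.001]
12 [2.66 1.07 0.  ] [ 0.    -0.     0.001]
13 [2.66 1.07 0.  ] [ 0.    -0.     0.001]
14 [2.66 1.07 0.  ] [ 0.    -0.     0.001]
15 [2.66 1.07 0.  ] [ 0.    -0.     0.001]
16 [2.66 1.07 0.  ] [ 0.    -0.     0.001]
17 [2.66 1.06 0.  ] [ 0.    -0.     0.001]
18 [2.66 1.06 0.  ] [ 0.    -0.     0.001]
19 [2.67 1.06 0.  ] [ 0.    -0.     0.001]
now [ 0.4438 -0.2872  0.2501] yaw 103.8 tilt 0.27 q7 0.28 t 1.75
```

View pics/w2.png

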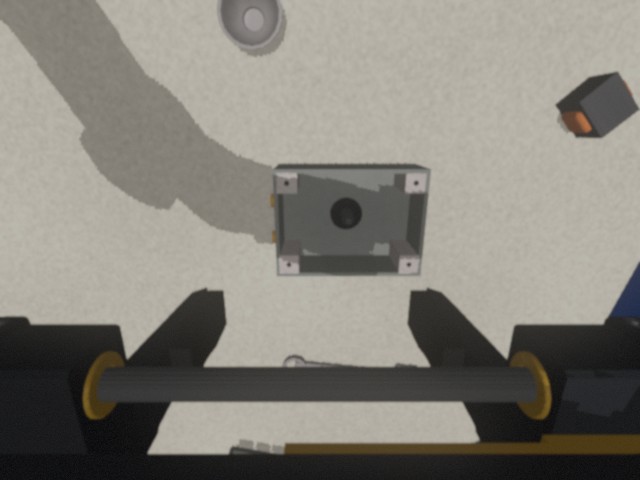

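The box lies between the fingers, with its threads at about (286,183), (416,183), (409,264) and (289,264) and the core at (346,213). Next I'll compute the box and start moving to the winder.

```bash
cat >> h.py <<'E'
def rect(n,P):
    P=np.array(P)[:,:2];m=P.mean(0);d=np.linalg.norm(P-np.roll(P,-1,0),axis=1)
    i=np.argmax(d[:2]+d[2:]); a=P[(i+1)%4]-P[i]-(P[(i+3)%4]-P[(i+2)%4])
    print(n,m.round(4),'sides',d.round(4),'long axis deg',np.degrees(np.arctan2(a[1],a[0])).round(1)%180)
E
python3 - <<'E'
from h import *
s=dict(np.load('pics/w2.npz'))
rect('box',[at(s,*p,.056) for p in [(286.5,183),(416,183),(409,264.5),(289,264.5)]])
print(at(s,346,211,.04))
E
```

```text
box [ 0.4758 -0.2953] sides [0.124  0.0841 0.1241 0.0841] long axis deg 13.3
[ 0.47037295 -0.28548468  0.04      ]
```

Request:
{"name": "send_rows", "arguments": {
  "motion": [
    {"x": 2.65, "y": 1.08, "z": 0, "rx": 0, "ry": 0, "rz": 0, "jaw": 8.8},
    {"x": 2.65, "y": 1.08, "z": 0, "rx": 0, "ry": 0, "rz": 0, "jaw": 8.8},
    {"x": 2.65, "y": 1.08, "z": 0, "rx": 0, "ry": 0, "rz": 0, "jaw": 8.8},
    {"x": 2.65, "y": 1.08, "z": 0, "rx": 0, "ry": 0, "rz": 0, "jaw": 8.8},
    {"x": 2.65, "y": 1.08, "z": 0, "rx": 0, "ry": 0, "rz": 0, "jaw": 8.8}
  ]
}}

```text
clock: 2.25
tool_pos: [0.4629, -0.1505, 0.2497]
eef_rot: [0.623, 0.782, -0.0, 0.0]
contact_force: [-0.8, 0.7, 0.2]
opening: 0.996
finger_force: 0.0
```

Request:
{"name": "send_rows", "arguments": {
  "motion": [
    {"x": 2.65, "y": 1.08, "z": 0, "rx": 0, "ry": 0, "rz": 0, "jaw": 8.8},
    {"x": 2.65, "y": 1.08, "z": 0, "rx": 0, "ry": 0, "rz": 0, "jaw": 8.8},
    {"x": 2.65, "y": 1.08, "z": 0, "rx": 0, "ry": 0, "rz": 0, "jaw": 8.8},
    {"x": 2.65, "y": 1.08, "z": 0, "rx": 0, "ry": 0, "rz": 0, "jaw": 8.8},
    {"x": 2.65, "y": 1.08, "z": 0, "rx": 0, "ry": 0, "rz": 0, "jaw": 8.8}
  ]
}}

```text
clock: 2.75
tool_pos: [0.4859, -0.0092, 0.2497]
eef_rot: [0.623, 0.782, -0.0, 0.0]
contact_force: [0.4, 1.2, -0.1]
opening: 1.001
finger_force: 0.0
```

```bash
python3 - <<'E'
from h import *
s=snap('wrist','w3')
print([np.round(proj(s,p)) for p in [(.531,.032,.004),(.531,.032,.04)]])
print(get_state()['tool_pos'])
E
```

```text
[array([365., 176.]), array([370., 181.])]
[ 0.48707103 -0.00296401  0.25035767]
```

View pics/w3.png

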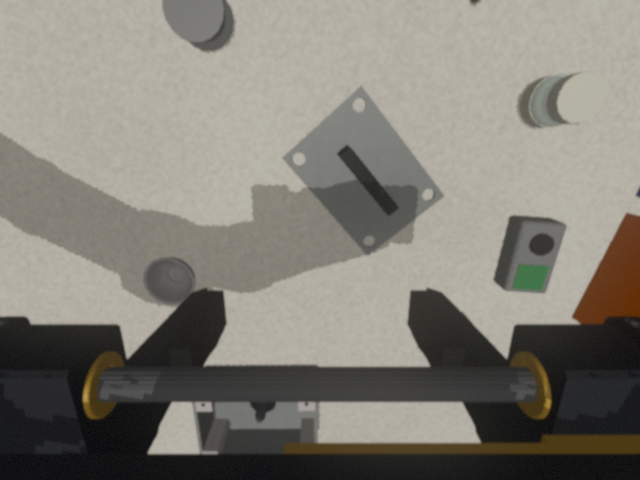

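Request:
{"name": "send_rows", "arguments": {
  "motion": [
    {"x": 2.65, "y": 1.08, "z": 0, "rx": 0, "ry": 0, "rz": 0, "jaw": 8.8},
    {"x": 2.65, "y": 1.08, "z": 0, "rx": 0, "ry": 0, "rz": 0, "jaw": 8.8},
    {"x": 2.65, "y": 1.08, "z": 0, "rx": 0, "ry": 0, "rz": 0, "jaw": 8.8},
    {"x": 2.65, "y": 1.08, "z": 0, "rx": 0, "ry": 0, "rz": 0, "jaw": 8.8},
    {"x": 2.65, "y": 1.08, "z": 0, "rx": 0, "ry": 0, "rz": 0, "jaw": 8.8}
  ]
}}

```text
clock: 3.3
tool_pos: [0.5089, 0.1318, 0.2496]
eef_rot: [0.623, 0.782, -0.0, 0.0]
contact_force: [0.2, -0.2, 0.5]
opening: 1.001
finger_force: 0.0
```

Request:
{"name": "send_rows", "arguments": {
  "motion": [
    {"x": 2.65, "y": 1.08, "z": 0, "rx": 0, "ry": 0, "rz": 0, "jaw": 8.8},
    {"x": 2.65, "y": 1.08, "z": 0, "rx": 0, "ry": 0, "rz": 0, "jaw": 8.8},
    {"x": 2.65, "y": 1.08, "z": 0, "rx": 0, "ry": 0, "rz": 0, "jaw": 8.8},
    {"x": 2.0, "y": 0.8, "z": 0, "rx": 0, "ry": 0, "rz": 0, "jaw": 8.8},
    {"x": 0, "y": 0, "z": 0, "rx": 0, "ry": 0, "rz": 0, "jaw": 8.8}
  ]
}}

```text
clock: 3.8
tool_pos: [0.5255, 0.2408, 0.2498]
eef_rot: [0.621, 0.784, 0.001, -0.001]
contact_force: [-0.2, -0.4, -0.6]
opening: 1.002
finger_force: 0.0
```

```bash
python3 - <<'E'
from h import *
s=snap('wrist','w4')
print([np.round(proj(s,p)) for p in [(.535,.308,.092)]])
plan([.535,.308,.20],103,1)
E
```

```text
[array([346., 150.])]
0 [6.6  2.51 4.95] [-0.    -0.     0.001]
now [0.5255 0.238  0.2495] yaw 103.08 tilt 0.02 q7 -0.66 t 3.85
```

View pics/w4.png

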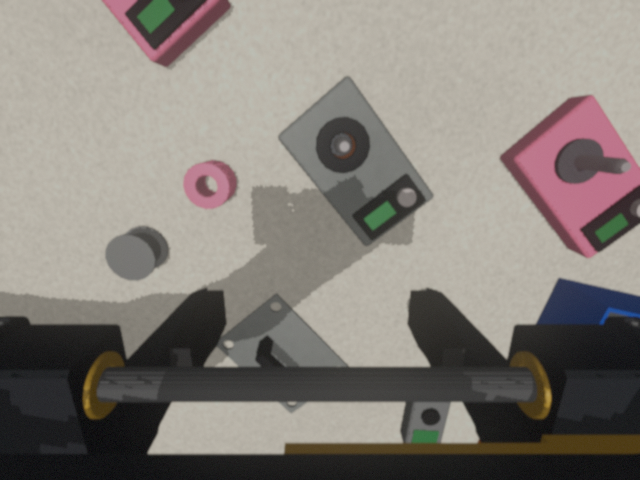

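w3 shows the cover with holes at (358,105), (299,158), (369,241) and (428,194). w4 shows the coil flange centred near (343,145), with the spindle tip at about (345,146).

```bash
cat >> h.py <<'E'
def blob(s,win,lo,hi):
    u0,u1,v0,v1=win;g=cv2.cvtColor(s['img'],cv2.COLOR_RGB2GRAY)[v0:v1,u0:u1]
    m=((g>=lo)&(g<=hi)).astype(np.uint8);c,_=cv2.findContours(m,0,2);c=max(c,key=cv2.contourArea)
    (x,y),ax,a=cv2.fitEllipse(c);return x+u0,y+v0,ax
E
python3 - <<'E'
from h import *
s=dict(np.load('pics/w3.npz'))
rect('cover',[at(s,*p,.004) for p in [(358.5,105),(299,158.5),(369,241),(428,194.5)]])
s=dict(np.load('pics/w4.npz'));g=cv2.cvtColor(s['img'],cv2.COLOR_RGB2GRAY)
print(g[145,308:382:2],g[110:180:2,343])
for h in(50,60,70,80):
    x,y,ax=blob(s,(300,390,105,185),0,h);print(h,x,y,ax,at(s,x,y,.076), 'diam m',ax[1]*abs(s['extrinsics'][2,3]-.076)/foc(s))
print('tip',at(s,345,146,.092))
E
```

```text
cover [0.5307 0.0307] sides [0.0826 0.1239 0.0839 0.1239] long axis deg 143.8
[131 130 130 127  86  60  63  62  60  60  58  65  84  77  81 100 146 161
 160 161 148  93  68  64  54  57  55  55  56  52  55 101 120 123 122 123
 122] [128 129 127 106  66  60  62  58  62  57  56  58  79  90  87 104 145 162
 162 161 150 103  77  71  62  55  58  53  55  54  52  70 116 122 122]Traceback (most recent call last):
  File "<stdin>", line 7, in <module>
  File "h.py", line 28, in blob
    (x,y),ax,a=cv2.fitEllipse(c);return x+u0,y+v0,ax
               ~~~~~~~~~~~~~~^^^
cv2.error: OpenCV(4.12.0) /io/opencv/modules/imgproc/src/shapedescr.cpp:361: error: (-201:Incorrect size of input array) There should be at least 5 points to fit the ellipse in function 'fitEllipseNoDirect'
```

```bash
python3 - <<'E'
from h import *
s=dict(np.load('pics/w4.npz'))
for h in(90,100,110):
    x,y,ax=blob(s,(306,380,108,182),0,h);print(h,x,y,ax,at(s,x,y,.076), 'diam m',np.array(ax)*abs(s['extrinsics'][2,3]-.076)/foc(s))
print('hand',at(s,343.3,145,.076),'tip',at(s,344,146,.092))
plan([.5335,.306,.14],103,10)
E
```

```text
90 342.5318260192871 144.63466262817383 (53.10564041137695, 55.22803497314453) [0.53220733 0.31131095 0.076     ] diam m [0.04790996 0.0498247 ]
100 342.5228843688965 144.62957763671875 (53.93014144897461, 55.98019027709961) [0.53219868 0.31131328 0.076     ] diam m [0.04865379 0.05050327]
110 342.56556701660156 144.67885208129883 (54.76434326171875, 57.08383560180664) [0.53224524 0.31128186 0.076     ] diam m [0.04940638 0.05149894]
hand [0.53293501 0.31116823 0.076     ] tip [0.53234529 0.31092977 0.092     ]
0 [0.64 0.23 1.1 ] [-0. -0.  0.]
1 [0.64 0.23 1.1 ] [-0. -0.  0.]
2 [0.64 0.23 1.1 ] [-0. -0.  0.]
3 [0.64 0.23 1.1 ] [-0. -0.  0.]
4 [0.64 0.23 1.1 ] [-0. -0.  0.]
5 [0.64 0.23 1.1 ] [-0. -0.  0.]
6 [0.64 0.23 1.1 ] [-0. -0.  0.]
7 [0.64 0.23 1.1 ] [-0. -0.  0.]
8 [0.64 0.23 1.1 ] [-0. -0.  0.]
9 [0.64 0.23 1.1 ] [-0. -0.  0.]
now [0.5255 0.238  0.2495] yaw 103.08 tilt 0.02 q7 -0.66 t 3.85
```

Request:
{"name": "send_rows", "arguments": {
  "motion": [
    {"x": 0.7, "y": 0.23, "z": 1.1, "rx": 0, "ry": 0, "rz": 0, "jaw": 8.8},
    {"x": 0.7, "y": 0.23, "z": 1.1, "rx": 0, "ry": 0, "rz": 0, "jaw": 8.8},
    {"x": 0.7, "y": 0.23, "z": 1.1, "rx": 0, "ry": 0, "rz": 0, "jaw": 8.8},
    {"x": 0.7, "y": 0.23, "z": 1.1, "rx": 0, "ry": 0, "rz": 0, "jaw": 8.8},
    {"x": 0.7, "y": 0.23, "z": 1.1, "rx": 0, "ry": 0, "rz": 0, "jaw": 8.8}
  ]
}}

```text
clock: 4.35
tool_pos: [0.529, 0.2741, 0.1934]
eef_rot: [0.623, 0.782, -0.0, -0.0]
contact_force: [-0.6, -0.5, 0.6]
opening: 0.999
finger_force: 0.0
```

Request:
{"name": "send_rows", "arguments": {
  "motion": [
    {"x": 0.7, "y": 0.23, "z": 1.1, "rx": 0, "ry": 0, "rz": 0, "jaw": 8.8},
    {"x": 0.7, "y": 0.23, "z": 1.1, "rx": 0, "ry": 0, "rz": 0, "jaw": 8.8},
    {"x": 0.7, "y": 0.23, "z": 1.1, "rx": 0, "ry": 0, "rz": 0, "jaw": 8.8},
    {"x": 0.7, "y": 0.23, "z": 1.1, "rx": 0, "ry": 0, "rz": 0, "jaw": 8.8},
    {"x": 0.65, "y": 0.23, "z": 1.1, "rx": 0, "ry": 0, "rz": 0, "jaw": 8.8}
  ]
}}

```text
clock: 4.85
tool_pos: [0.5327, 0.3107, 0.1388]
eef_rot: [0.623, 0.782, 0.0, 0.0]
contact_force: [0.0, 0.7, 0.3]
opening: 0.999
finger_force: 0.0
```

```bash
python3 - <<'E'
from h import *
s=snap('wrist','w5');print(proj(s,(.5325,.311,.076)),proj(s,(.5325,.311,.092)))
u,v=map(int,proj(s,(.5325,.311,.076)));g=cv2.cvtColor(s['img'],cv2.COLOR_RGB2GRAY)
print(g[v,u-60:u+60:3],g[v-60:v+60:3,u])
x,y,ax=blob(s,(u-55,u+55,v-55,v+55),0,95);p=at(s,x,y,.076);print(x,y,ax,p,'diam',np.array(ax)*abs(s['extrinsics'][2,3]-.076)/foc(s))
plan([p[0],p[1],.054],103,12)
E
```

```text
(np.float64(316.409521589733), np.float64(263.54097946062075)) (np.float64(316.4089531593451), np.float64(273.9813480957388))
[138 123  91 121 108  92  89  88  45  40  37  41  39  38  37  63  65  71
  73  76  77  75  72  69  64  60  43  34  33  32  34  34  35  74  83  84
  82  86  84  84] [129 131 129 104  60  88  89  88  59  41  37  39  38  38  42  68  73  73
  72  74  77  82 105 110 108 108  71  36  37  33  37  42  83  86  87  89
  85  87  86  86]
361.7147903442383 268.0412826538086 (114.0937271118164, 207.7810821533203) [0.56075342 0.3144323  0.076     ] diam [0.06588406 0.11998434]
0 [-0.03  0.24  0.69] [-0. -0.  0.]
1 [-0.03  0.24  0.69] [-0. -0.  0.]
2 [-0.03  0.24  0.69] [-0. -0.  0.]
3 [-0.03  0.24  0.69] [-0. -0.  0.]
4 [-0.03  0.24  0.69] [-0. -0.  0.]
5 [-0.03  0.24  0.69] [-0. -0.  0.]
6 [-0.03  0.24  0.69] [-0. -0.  0.]
7 [-0.03  0.24  0.69] [-0. -0.  0.]
8 [-0.03  0.24  0.69] [-0. -0.  0.]
9 [-0.03  0.24  0.69] [-0. -0.  0.]
10 [-0.03  0.24  0.69] [-0. -0.  0.]
11 [-0.03  0.24  0.69] [-0. -0.  0.]
now [0.5317 0.3116 0.1372] yaw 103.04 tilt 0.12 q7 -0.82 t 4.9
```

View pics/w5.png

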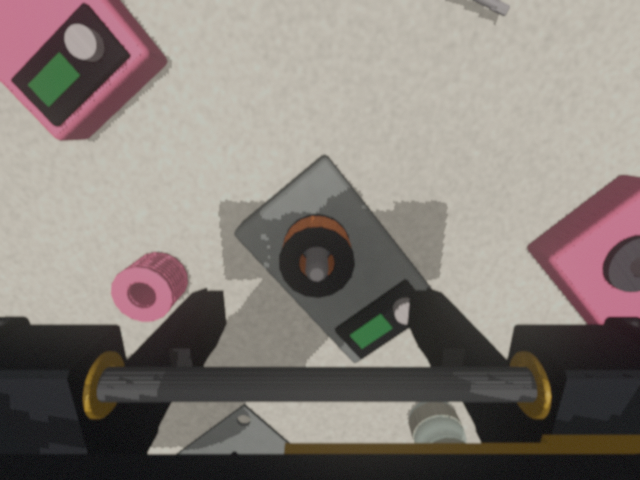

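Close up, the flange is centred at about (316,262) and the spindle tip at (317,273), within about 1 px of the prediction for (0.5325, 0.311). I'm descending to grip it.

Request:
{"name": "send_rows", "arguments": {
  "motion": [
    {"x": 0, "y": 0.05, "z": 0.83, "rx": 0, "ry": 0, "rz": 0, "jaw": 8.8},
    {"x": 0, "y": 0, "z": 0.83, "rx": 0, "ry": 0, "rz": 0, "jaw": 8.8},
    {"x": 0, "y": 0, "z": 0.83, "rx": 0, "ry": 0, "rz": 0, "jaw": 8.8},
    {"x": 0, "y": 0, "z": 0.83, "rx": 0, "ry": 0, "rz": 0, "jaw": 8.8},
    {"x": 0, "y": 0, "z": 0.83, "rx": 0, "ry": 0, "rz": 0, "jaw": 8.8}
  ]
}}

```text
clock: 5.4
tool_pos: [0.5333, 0.3098, 0.0976]
eef_rot: [0.623, 0.782, -0.0, 0.0]
contact_force: [0.3, -0.4, 0.3]
opening: 0.997
finger_force: 0.0
```

Request:
{"name": "send_rows", "arguments": {
  "motion": [
    {"x": 0, "y": 0, "z": 0.83, "rx": 0, "ry": 0, "rz": 0, "jaw": 8.8},
    {"x": 0, "y": 0, "z": 0.83, "rx": 0, "ry": 0, "rz": 0, "jaw": 8.8},
    {"x": 0, "y": 0, "z": 0.83, "rx": 0, "ry": 0, "rz": 0, "jaw": 8.8},
    {"x": 0, "y": 0, "z": 0.83, "rx": 0, "ry": 0, "rz": 0, "jaw": 8.8},
    {"x": 0, "y": 0, "z": 0.7, "rx": 0, "ry": 0, "rz": 0, "jaw": 8.8}
  ]
}}

```text
clock: 5.9
tool_pos: [0.5331, 0.31, 0.0572]
eef_rot: [0.623, 0.782, -0.0, -0.0]
contact_force: [-0.2, 0.6, 0.0]
opening: 0.997
finger_force: 0.0
```

Request:
{"name": "send_rows", "arguments": {
  "motion": [
    {"x": 0, "y": 0, "z": 0, "rx": 0, "ry": 0, "rz": 0, "jaw": 5.2},
    {"x": 0, "y": 0, "z": 0, "rx": 0, "ry": 0, "rz": 0, "jaw": 4.8},
    {"x": 0, "y": 0, "z": 0, "rx": 0, "ry": 0, "rz": 0, "jaw": 4.4},
    {"x": 0, "y": 0, "z": 0, "rx": 0, "ry": 0, "rz": 0, "jaw": 4.0},
    {"x": 0, "y": 0, "z": 0, "rx": 0, "ry": 0, "rz": 0, "jaw": 3.5}
  ],
  "grip_force": 20
}}

```text
clock: 6.4
tool_pos: [0.5333, 0.3102, 0.0583]
eef_rot: [0.623, 0.782, 0.0, 0.0]
contact_force: [-1.0, 0.3, -0.1]
opening: 0.569
finger_force: 0.0
```

Request:
{"name": "send_rows", "arguments": {
  "motion": [
    {"x": 0, "y": 0, "z": 0, "rx": 0, "ry": 0, "rz": 0, "jaw": 3.5},
    {"x": 0, "y": 0, "z": 0, "rx": 0, "ry": 0, "rz": 0, "jaw": 3.5},
    {"x": 0, "y": 0, "z": 0, "rx": 0, "ry": 0, "rz": 0, "jaw": 3.5},
    {"x": 0, "y": 0, "z": 0, "rx": 0, "ry": 0, "rz": 0, "jaw": 3.5},
    {"x": 0, "y": 0, "z": 0, "rx": 0, "ry": 0, "rz": 0, "jaw": 3.5}
  ]
}}

```text
clock: 6.9
tool_pos: [0.5333, 0.3101, 0.0582]
eef_rot: [0.623, 0.782, 0.0, 0.0]
contact_force: [-0.9, -0.7, 4.3]
opening: 0.506
finger_force: 20.0
```

Request:
{"name": "send_rows", "arguments": {
  "motion": [
    {"x": 0, "y": 0, "z": -0.5, "rx": 0, "ry": 0, "rz": 0, "jaw": 3.5},
    {"x": 0, "y": 0, "z": -0.8, "rx": 0, "ry": 0, "rz": 0, "jaw": 3.5},
    {"x": 0, "y": 0, "z": -0.8, "rx": 0, "ry": 0, "rz": 0, "jaw": 3.5},
    {"x": 0, "y": 0, "z": -0.8, "rx": 0, "ry": 0, "rz": 0, "jaw": 3.5},
    {"x": 0, "y": 0, "z": -0.8, "rx": 0, "ry": 0, "rz": 0, "jaw": 3.5}
  ]
}}

```text
clock: 7.4
tool_pos: [0.5333, 0.3101, 0.0959]
eef_rot: [0.623, 0.782, 0.0, 0.0]
contact_force: [0.7, -0.1, -1.9]
opening: 0.5
finger_force: 20.0
```

Request:
{"name": "send_rows", "arguments": {
  "motion": [
    {"x": 0, "y": 0, "z": -1, "rx": 0, "ry": 0, "rz": 0, "jaw": 3.5},
    {"x": 0, "y": 0, "z": -1, "rx": 0, "ry": 0, "rz": 0, "jaw": 3.5},
    {"x": 0, "y": 0, "z": -1, "rx": 0, "ry": 0, "rz": 0, "jaw": 3.5},
    {"x": 0, "y": 0, "z": -1, "rx": 0, "ry": 0, "rz": 0, "jaw": 3.5},
    {"x": 0, "y": 0, "z": -1, "rx": 0, "ry": 0, "rz": 0, "jaw": 3.5}
  ]
}}

```text
clock: 7.9
tool_pos: [0.5332, 0.3101, 0.1459]
eef_rot: [0.623, 0.782, 0.0, 0.0]
contact_force: [1.0, 1.4, -2.7]
opening: 0.5
finger_force: 20.0
```

Request:
{"name": "send_rows", "arguments": {
  "motion": [
    {"x": 0, "y": 0, "z": -0.5, "rx": 0, "ry": 0, "rz": 0, "jaw": 3.5},
    {"x": 0, "y": 0, "z": -0.3, "rx": 0, "ry": 0, "rz": 0, "jaw": 3.5},
    {"x": 0, "y": 0, "z": 0, "rx": 0, "ry": 0, "rz": 0, "jaw": 3.5},
    {"x": 0, "y": 0, "z": 0, "rx": 0, "ry": 0, "rz": 0, "jaw": 3.5},
    {"x": 0, "y": 0, "z": 0, "rx": 0, "ry": 0, "rz": 0, "jaw": 3.5}
  ]
}}

```text
clock: 8.4
tool_pos: [0.5329, 0.3098, 0.1525]
eef_rot: [0.623, 0.782, -0.0, -0.0]
contact_force: [0.2, 0.3, -2.1]
opening: 0.504
finger_force: 20.0
```

```bash
python3 - <<'E'
from h import *
s=snap('wrist','w6');st=get_state();r=R.from_quat(st['eef_rot']);p=st['tool_pos']
for z in(.076,.092):
    pass
g=cv2.cvtColor(s['img'],cv2.COLOR_RGB2GRAY)
E=r.as_matrix()
top=np.array(p)+E@[0,0,-.0178];print('pred flange top centre px',proj(s,top))
u,v=map(int,proj(s,top));print(u,v,g[v,u-60:u+60:4],g[v-60:v+60:4,u])
cv2.imwrite('pics/w6c.png',cv2.resize(s['img'][150:390,200:440,::-1],None,fx=2.4,fy=2.4))
print(st['opening'],st['finger_force'],st['contact_force'])
plan([.4758,-.2953,.15],103,24)
E
```

```text
pred flange top centre px (np.float64(316.8030366568715), np.float64(340.4721645751206))
316 340 [32 33 34 37 30 33 31 31 29 70 68 68 66 69 68 69 71 71 69 72 67 67 29 26
 30 32 28 29 32 27] [ 91  26  34  32  33  31  33  30  62 120  35  68  67  69  68  69  70  72
  70  79  25  35  46  56  58  61  65  67  72  74]
0.503715197261953 19.98467032683493 [-0.8098957   0.65027676 -1.60404019]
0 [-2.4  -0.8   0.01] [-0.  0. -0.]
1 [-2.4  -0.8   0.01] [-0.  0. -0.]
2 [-2.4  -0.8   0.01] [-0.  0. -0.]
3 [-2.4  -0.8   0.01] [-0.  0. -0.]
4 [-2.4  -0.8   0.01] [-0.  0. -0.]
5 [-2.4  -0.8   0.01] [-0.  0. -0.]
6 [-2.4  -0.8   0.01] [-0.  0. -0.]
7 [-2.4  -0.8   0.01] [-0.  0. -0.]
8 [-2.4  -0.8   0.01] [-0.  0. -0.]
9 [-2.4  -0.8   0.01] [-0.  0. -0.]
10 [-2.4  -0.8   0.01] [-0.  0. -0.]
11 [-2.4  -0.8   0.01] [-0.  0. -0.]
12 [-2.4  -0.8   0.01] [-0.  0. -0.]
13 [-2.4  -0.8   0.01] [-0.  0. -0.]
14 [-2.4  -0.8   0.01] [-0.  0. -0.]
15 [-2.4  -0.8   0.01] [-0.  0. -0.]
16 [-2.4  -0.8   0.01] [-0.  0. -0.]
17 [-2.4  -0.8   0.01] [-0.  0. -0.]
18 [-2.4  -0.8   0.01] [-0.  0. -0.]
19 [-2.4  -0.8   0.01] [-0.  0. -0.]
20 [-2.4  -0.8   0.01] [-0.  0. -0.]
21 [-2.4  -0.8   0.01] [-0.  0. -0.]
22 [-2.4  -0.8   0.01] [-0.  0. -0.]
23 [-2.4  -0.8   0.01] [-0.  0. -0.]
now [0.5329 0.3099 0.1525] yaw 102.95 tilt 0.05 q7 -0.8 t 8.45
```

View pics/w6c.png

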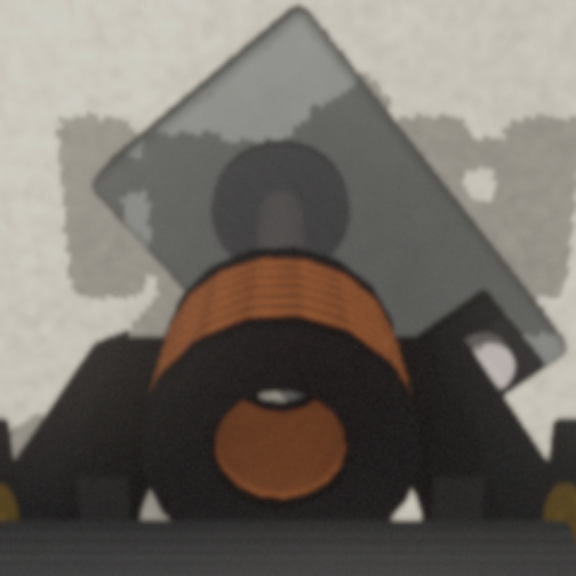

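The crop shows the coil held upright between the pads with its bore at about (317,335), and the spindle is free below. I'm carrying it up and over to the box.

Request:
{"name": "send_rows", "arguments": {
  "motion": [
    {"x": -0.8, "y": -0.26, "z": -0.6, "rx": 0, "ry": 0, "rz": 0, "jaw": 3.5},
    {"x": -1.6, "y": -0.52, "z": -0.8, "rx": 0, "ry": 0, "rz": 0, "jaw": 3.5},
    {"x": -2.4, "y": -0.79, "z": -0.8, "rx": 0, "ry": 0, "rz": 0, "jaw": 3.5},
    {"x": -2.4, "y": -0.79, "z": -0.8, "rx": 0, "ry": 0, "rz": 0, "jaw": 3.5},
    {"x": -2.4, "y": -0.79, "z": -0.8, "rx": 0, "ry": 0, "rz": 0, "jaw": 3.5}
  ]
}}

```text
clock: 8.95
tool_pos: [0.5238, 0.2066, 0.1919]
eef_rot: [0.623, 0.782, -0.0, 0.001]
contact_force: [-0.6, -0.1, -1.4]
opening: 0.503
finger_force: 20.0
```

Request:
{"name": "send_rows", "arguments": {
  "motion": [
    {"x": -2.4, "y": -0.79, "z": -0.8, "rx": 0, "ry": 0, "rz": 0, "jaw": 3.5},
    {"x": -2.4, "y": -0.79, "z": -0.8, "rx": 0, "ry": 0, "rz": 0, "jaw": 3.5},
    {"x": -2.4, "y": -0.79, "z": -0.8, "rx": 0, "ry": 0, "rz": 0, "jaw": 3.5},
    {"x": -2.4, "y": -0.79, "z": -0.8, "rx": 0, "ry": 0, "rz": 0, "jaw": 3.5},
    {"x": -2.4, "y": -0.79, "z": -0.8, "rx": 0, "ry": 0, "rz": 0, "jaw": 3.5}
  ]
}}

```text
clock: 9.45
tool_pos: [0.5117, 0.0808, 0.232]
eef_rot: [0.623, 0.782, -0.0, 0.001]
contact_force: [-0.5, 0.3, -1.1]
opening: 0.503
finger_force: 20.0
```

Request:
{"name": "send_rows", "arguments": {
  "motion": [
    {"x": -2.4, "y": -0.79, "z": -0.8, "rx": 0, "ry": 0, "rz": 0, "jaw": 3.5},
    {"x": -2.4, "y": -0.79, "z": -0.8, "rx": 0, "ry": 0, "rz": 0, "jaw": 3.5},
    {"x": -2.4, "y": -0.79, "z": -0.2, "rx": 0, "ry": 0, "rz": 0, "jaw": 3.5},
    {"x": -2.4, "y": -0.79, "z": 0, "rx": 0, "ry": 0, "rz": 0, "jaw": 3.5},
    {"x": -2.4, "y": -0.79, "z": 0, "rx": 0, "ry": 0, "rz": 0, "jaw": 3.5}
  ]
}}

```text
clock: 9.95
tool_pos: [0.4997, -0.0448, 0.2498]
eef_rot: [0.623, 0.782, -0.0, 0.001]
contact_force: [0.1, 0.6, -1.1]
opening: 0.501
finger_force: 20.0
```

Request:
{"name": "send_rows", "arguments": {
  "motion": [
    {"x": -2.4, "y": -0.79, "z": 0, "rx": 0, "ry": 0, "rz": 0, "jaw": 3.5},
    {"x": -2.4, "y": -0.79, "z": 0, "rx": 0, "ry": 0, "rz": 0, "jaw": 3.5},
    {"x": -2.4, "y": -0.79, "z": 0, "rx": 0, "ry": 0, "rz": 0, "jaw": 3.5},
    {"x": -2.4, "y": -0.79, "z": 0, "rx": 0, "ry": 0, "rz": 0, "jaw": 3.5},
    {"x": -2.4, "y": -0.79, "z": 0, "rx": 0, "ry": 0, "rz": 0, "jaw": 3.5}
  ]
}}

```text
clock: 10.45
tool_pos: [0.4877, -0.1704, 0.2497]
eef_rot: [0.623, 0.782, -0.001, 0.0]
contact_force: [0.6, 0.0, -2.1]
opening: 0.504
finger_force: 20.0
```

Request:
{"name": "send_rows", "arguments": {
  "motion": [
    {"x": -2.4, "y": -0.79, "z": 0, "rx": 0, "ry": 0, "rz": 0, "jaw": 3.5},
    {"x": -2.4, "y": -0.79, "z": 0, "rx": 0, "ry": 0, "rz": 0, "jaw": 3.5},
    {"x": -2.4, "y": -0.79, "z": 0, "rx": 0, "ry": 0, "rz": 0, "jaw": 3.5},
    {"x": -2.4, "y": -0.79, "z": 0, "rx": 0, "ry": 0, "rz": 0, "jaw": 3.5},
    {"x": -1.5, "y": -0.5, "z": 0, "rx": 0, "ry": 0, "rz": 0, "jaw": 3.5}
  ]
}}

```text
clock: 10.95
tool_pos: [0.4763, -0.2877, 0.2494]
eef_rot: [0.624, 0.781, -0.001, 0.0]
contact_force: [-0.1, 0.4, -1.3]
opening: 0.503
finger_force: 20.0
```

Request:
{"name": "send_rows", "arguments": {
  "motion": [
    {"x": -0.9, "y": -0.3, "z": 0, "rx": 0, "ry": 0, "rz": 0, "jaw": 3.5},
    {"x": -0.4, "y": -0.1, "z": 0, "rx": 0, "ry": 0, "rz": 0, "jaw": 3.5},
    {"x": 0, "y": 0, "z": 0, "rx": 0, "ry": 0, "rz": 0, "jaw": 3.5},
    {"x": 0, "y": 0, "z": 0, "rx": 0, "ry": 0, "rz": 0, "jaw": 3.5},
    {"x": 0, "y": 0, "z": 0, "rx": 0, "ry": 0, "rz": 0, "jaw": 3.5}
  ]
}}

```text
clock: 11.45
tool_pos: [0.4777, -0.2966, 0.2491]
eef_rot: [0.622, 0.783, 0.0, -0.0]
contact_force: [-0.3, 0.8, -1.3]
opening: 0.504
finger_force: 20.0
```

```bash
cat >> h.py <<'E'
def sub(s,p,win=11,bright=False):
    "dark (or bright) spot centroid near pixel p"
    g=cv2.cvtColor(s['img'],cv2.COLOR_RGB2GRAY).astype(float);u,v=int(round(p[0])),int(round(p[1]))
    a=g[v-win:v+win+1,u-win:u+win+1];m=a>(a.max()+a.min())/2 if bright else a<(a.max()+a.min())/2
    ys,xs=np.nonzero(m);return u-win+xs.mean(),v-win+ys.mean(),m.sum()
def pts(c,yaw,z,a=.062,b=.042):
    t=np.radians(yaw);X=np.array([np.cos(t),np.sin(t)]);Y=np.array([-X[1],X[0]])
    return [(*(np.array(c)+i*a*X+j*b*Y),z) for i,j in((1,1),(-1,1),(-1,-1),(1,-1))]
E
python3 - <<'E'
from h import *
s=snap('wrist','w7');P=[]
for p in pts((.4758,-.2953),13.3,.056):
    q=proj(s,p);b=sub(s,q,10,True);P.append(at(s,b[0],b[1],.056));print(np.round(q,1),np.round(b,1))
rect('box',P)
plan([.4758,-.2953,.25],103,1)
E
```

```text
[380.4 168.6] [380. 169. 428.]
[249. 169.] [249.3 167.7 360. ]
[254.3 252.6] [253.7 253.7 373. ]
[375.8 252.3] [376.5 252.2 332. ]
box [ 0.4758 -0.2954] sides [0.1233 0.0864 0.1254 0.0836] long axis deg 13.199999999999989
0 [ 0.19 -0.15 -0.09] [ 0.    -0.     0.001]
now [ 0.4777 -0.2968  0.2491] yaw 103.05 tilt 0.02 q7 0.26 t 11.5
```

```bash
python3 - <<'E'
from h import *
s=dict(np.load('pics/w7.npz'));P=[]
for p in pts((.4758,-.2953),13.3,.056):
    b=sub(s,proj(s,p),5);P.append(at(s,b[0],b[1],.056));print(np.round(b,1))
rect('box',P)
E
```

```text
[379.6 168.4  13. ]
[248.1 169.8  26. ]
[254.  252.5  16. ]
[375.5 252.   16. ]
box [ 0.4753 -0.2955] sides [0.1241 0.0831 0.124  0.084 ] long axis deg 13.599999999999994
```

Request:
{"name": "send_rows", "arguments": {
  "motion": [
    {"x": 0.05, "y": -0.18, "z": 0.6, "rx": 0, "ry": 0, "rz": 0, "jaw": 3.5},
    {"x": 0, "y": 0, "z": 1.3, "rx": 0, "ry": 0, "rz": 0, "jaw": 3.5},
    {"x": 0, "y": 0, "z": 1.3, "rx": 0, "ry": 0, "rz": 0, "jaw": 3.5},
    {"x": 0, "y": 0, "z": 1.3, "rx": 0, "ry": 0, "rz": 0, "jaw": 3.5},
    {"x": 0, "y": 0, "z": 1.3, "rx": 0, "ry": 0, "rz": 0, "jaw": 3.5}
  ]
}}

```text
clock: 12.0
tool_pos: [0.4752, -0.2976, 0.1894]
eef_rot: [0.623, 0.782, -0.0, -0.001]
contact_force: [-0.3, -0.3, -1.1]
opening: 0.505
finger_force: 20.0
```

Request:
{"name": "send_rows", "arguments": {
  "motion": [
    {"x": 0, "y": 0, "z": 1.3, "rx": 0, "ry": 0, "rz": 0, "jaw": 3.5},
    {"x": 0, "y": 0, "z": 1.3, "rx": 0, "ry": 0, "rz": 0, "jaw": 3.5},
    {"x": 0, "y": 0, "z": 1.3, "rx": 0, "ry": 0, "rz": 0, "jaw": 3.5},
    {"x": 0, "y": 0, "z": 1.3, "rx": 0, "ry": 0, "rz": 0, "jaw": 3.5},
    {"x": 0, "y": 0, "z": 1.3, "rx": 0, "ry": 0, "rz": 0, "jaw": 3.5}
  ]
}}

```text
clock: 12.5
tool_pos: [0.4756, -0.2978, 0.1249]
eef_rot: [0.623, 0.782, 0.0, 0.0]
contact_force: [0.5, 0.4, -1.1]
opening: 0.503
finger_force: 20.0
```

Request:
{"name": "send_rows", "arguments": {
  "motion": [
    {"x": 0, "y": 0, "z": 1.3, "rx": 0, "ry": 0, "rz": 0, "jaw": 3.5},
    {"x": 0, "y": 0, "z": 1.3, "rx": 0, "ry": 0, "rz": 0, "jaw": 3.5},
    {"x": 0, "y": 0, "z": 1.3, "rx": 0, "ry": 0, "rz": 0, "jaw": 3.5},
    {"x": 0, "y": 0, "z": 0.6, "rx": 0, "ry": 0, "rz": 0, "jaw": 3.5},
    {"x": 0, "y": 0, "z": 0.3, "rx": 0, "ry": 0, "rz": 0, "jaw": 3.5}
  ]
}}

```text
clock: 13.0
tool_pos: [0.4753, -0.2977, 0.0772]
eef_rot: [0.623, 0.782, -0.0, -0.0]
contact_force: [0.5, -1.0, -1.5]
opening: 0.506
finger_force: 20.0
```

Request:
{"name": "send_rows", "arguments": {
  "motion": [
    {"x": 0, "y": 0, "z": 0, "rx": 0, "ry": 0, "rz": 0, "jaw": 3.5},
    {"x": 0, "y": 0, "z": 0, "rx": 0, "ry": 0, "rz": 0, "jaw": 3.5},
    {"x": 0, "y": 0, "z": 0, "rx": 0, "ry": 0, "rz": 0, "jaw": 3.5},
    {"x": 0, "y": 0, "z": 0, "rx": 0, "ry": 0, "rz": 0, "jaw": 3.5},
    {"x": 0, "y": 0, "z": 0, "rx": 0, "ry": 0, "rz": 0, "jaw": 3.5}
  ]
}}

```text
clock: 13.5
tool_pos: [0.4756, -0.2979, 0.0783]
eef_rot: [0.623, 0.782, -0.0, 0.0]
contact_force: [-0.7, -0.6, -1.0]
opening: 0.504
finger_force: 20.0
```

Request:
{"name": "send_rows", "arguments": {
  "motion": [
    {"x": 0.1, "y": 0.02, "z": 0.4, "rx": 0, "ry": 0, "rz": 0, "jaw": 3.5},
    {"x": 0, "y": 0, "z": 0.4, "rx": 0, "ry": 0, "rz": 0, "jaw": 3.5},
    {"x": 0, "y": 0, "z": 0.4, "rx": 0, "ry": 0, "rz": 0, "jaw": 3.5},
    {"x": 0, "y": 0, "z": 0.4, "rx": 0, "ry": 0, "rz": 0, "jaw": 3.5},
    {"x": 0, "y": 0, "z": 0.4, "rx": 0, "ry": 0, "rz": 0, "jaw": 3.5}
  ]
}}

```text
clock: 14.0
tool_pos: [0.4754, -0.2967, 0.0575]
eef_rot: [0.623, 0.782, -0.0, -0.0]
contact_force: [0.8, -0.3, -1.1]
opening: 0.504
finger_force: 20.0
```

Request:
{"name": "send_rows", "arguments": {
  "motion": [
    {"x": 0, "y": 0, "z": 0.3, "rx": 0, "ry": 0, "rz": 0, "jaw": 3.5},
    {"x": 0, "y": 0, "z": 0.3, "rx": 0, "ry": 0, "rz": 0, "jaw": 3.5},
    {"x": 0, "y": 0, "z": 0.3, "rx": 0, "ry": 0, "rz": 0, "jaw": 3.5},
    {"x": 0, "y": 0, "z": 0.3, "rx": 0, "ry": 0, "rz": 0, "jaw": 3.5},
    {"x": 0, "y": 0, "z": 0, "rx": 0, "ry": 0, "rz": 0, "jaw": 3.5}
  ]
}}

```text
clock: 14.5
tool_pos: [0.4753, -0.2967, 0.0457]
eef_rot: [0.623, 0.782, -0.0, -0.0]
contact_force: [-0.1, -0.5, -1.3]
opening: 0.504
finger_force: 20.0
```

Request:
{"name": "send_rows", "arguments": {
  "motion": [
    {"x": 0, "y": 0, "z": 0.3, "rx": 0, "ry": 0, "rz": 0, "jaw": 3.5},
    {"x": 0, "y": 0, "z": 0.3, "rx": 0, "ry": 0, "rz": 0, "jaw": 3.5},
    {"x": 0, "y": 0, "z": 0.3, "rx": 0, "ry": 0, "rz": 0, "jaw": 3.5},
    {"x": 0, "y": 0, "z": 0.3, "rx": 0, "ry": 0, "rz": 0, "jaw": 3.5},
    {"x": 0, "y": 0, "z": 0.3, "rx": 0, "ry": 0, "rz": 0, "jaw": 3.5}
  ]
}}

```text
clock: 15.0
tool_pos: [0.4755, -0.2968, 0.0307]
eef_rot: [0.623, 0.782, -0.0, -0.0]
contact_force: [1.0, -1.3, -1.2]
opening: 0.502
finger_force: 20.0
```

Request:
{"name": "send_rows", "arguments": {
  "motion": [
    {"x": 0, "y": 0, "z": 0.1, "rx": 0, "ry": 0, "rz": 0, "jaw": 3.5},
    {"x": 0, "y": 0, "z": 0.1, "rx": 0, "ry": 0, "rz": 0, "jaw": 3.5},
    {"x": 0, "y": 0, "z": 0.1, "rx": 0, "ry": 0, "rz": 0, "jaw": 3.5},
    {"x": 0, "y": 0, "z": 0, "rx": 0, "ry": 0, "rz": 0, "jaw": 3.5},
    {"x": 0, "y": 0, "z": 0, "rx": 0, "ry": 0, "rz": 0, "jaw": 3.5}
  ]
}}

```text
clock: 15.5
tool_pos: [0.4755, -0.2968, 0.0281]
eef_rot: [0.623, 0.782, -0.0, 0.0]
contact_force: [0.3, 0.4, -2.0]
opening: 0.504
finger_force: 20.0
```

Request:
{"name": "send_rows", "arguments": {
  "motion": [
    {"x": 0, "y": 0, "z": 0.1, "rx": 0, "ry": 0, "rz": 0, "jaw": 3.5},
    {"x": 0, "y": 0, "z": 0.05, "rx": 0, "ry": 0, "rz": 0, "jaw": 3.5},
    {"x": 0, "y": 0, "z": 0.05, "rx": 0, "ry": 0, "rz": 0, "jaw": 3.5},
    {"x": 0, "y": 0, "z": 0, "rx": 0, "ry": 0, "rz": 0, "jaw": 3.5},
    {"x": 0, "y": 0, "z": 0, "rx": 0, "ry": 0, "rz": 0, "jaw": 3.5}
  ]
}}

```text
clock: 16.0
tool_pos: [0.4755, -0.2968, 0.0262]
eef_rot: [0.623, 0.782, -0.0, 0.0]
contact_force: [-0.1, -0.2, 2.6]
opening: 0.504
finger_force: 20.0
```

Request:
{"name": "send_rows", "arguments": {
  "motion": [
    {"x": 0, "y": 0, "z": 0, "rx": 0, "ry": 0, "rz": 0, "jaw": 3.5},
    {"x": 0, "y": 0, "z": 0, "rx": 0, "ry": 0, "rz": 0, "jaw": 3.5},
    {"x": 0, "y": 0, "z": 0, "rx": 0, "ry": 0, "rz": 0, "jaw": 3.5},
    {"x": 0, "y": 0, "z": 0, "rx": 0, "ry": 0, "rz": 0, "jaw": 3.5},
    {"x": 0, "y": 0, "z": 0, "rx": 0, "ry": 0, "rz": 0, "jaw": 3.5}
  ]
}}

```text
clock: 16.5
tool_pos: [0.4755, -0.2968, 0.0262]
eef_rot: [0.623, 0.782, -0.0, 0.0]
contact_force: [-2.1, 0.5, 4.8]
opening: 0.506
finger_force: 20.0
```

The wrist force turned upward at exactly the predicted height, so the coil is home. Releasing.

Request:
{"name": "send_rows", "arguments": {
  "motion": [
    {"x": 0, "y": 0, "z": 0, "rx": 0, "ry": 0, "rz": 0, "jaw": 4.8},
    {"x": 0, "y": 0, "z": 0, "rx": 0, "ry": 0, "rz": 0, "jaw": 5.2},
    {"x": 0, "y": 0, "z": 0, "rx": 0, "ry": 0, "rz": 0, "jaw": 5.8},
    {"x": 0, "y": 0, "z": 0, "rx": 0, "ry": 0, "rz": 0, "jaw": 6.4},
    {"x": 0, "y": 0, "z": 0, "rx": 0, "ry": 0, "rz": 0, "jaw": 6.4}
  ]
}}

```text
clock: 17.0
tool_pos: [0.4755, -0.2968, 0.0259]
eef_rot: [0.623, 0.782, 0.0, -0.0]
contact_force: [-0.6, 0.0, -0.1]
opening: 0.726
finger_force: 0.0
```

Request:
{"name": "send_rows", "arguments": {
  "motion": [
    {"x": 0, "y": 0, "z": 0, "rx": 0, "ry": 0, "rz": 0, "jaw": 6.4},
    {"x": 0, "y": 0, "z": 0, "rx": 0, "ry": 0, "rz": 0, "jaw": 6.4},
    {"x": 0, "y": 0, "z": 0, "rx": 0, "ry": 0, "rz": 0, "jaw": 6.4},
    {"x": 0, "y": 0, "z": -0.5, "rx": 0, "ry": 0, "rz": 0, "jaw": 6.4},
    {"x": 0, "y": 0, "z": -1, "rx": 0, "ry": 0, "rz": 0, "jaw": 6.4}
  ]
}}

```text
clock: 17.5
tool_pos: [0.4751, -0.2966, 0.0411]
eef_rot: [0.623, 0.782, -0.0, -0.001]
contact_force: [-0.3, 0.4, -0.8]
opening: 0.726
finger_force: 0.0
```

Request:
{"name": "send_rows", "arguments": {
  "motion": [
    {"x": 0, "y": 0, "z": -2, "rx": 0, "ry": 0, "rz": 0, "jaw": 6.4},
    {"x": 0, "y": 0, "z": -2, "rx": 0, "ry": 0, "rz": 0, "jaw": 6.4},
    {"x": 0, "y": 0, "z": -2, "rx": 0, "ry": 0, "rz": 0, "jaw": 6.4},
    {"x": 0, "y": 0, "z": -2, "rx": 0, "ry": 0, "rz": 0, "jaw": 6.4},
    {"x": 0, "y": 0, "z": -2, "rx": 0, "ry": 0, "rz": 0, "jaw": 6.4}
  ]
}}

```text
clock: 18.0
tool_pos: [0.4754, -0.2968, 0.1428]
eef_rot: [0.623, 0.782, 0.0, 0.0]
contact_force: [0.3, 2.1, 0.0]
opening: 0.722
finger_force: 0.0
```

Request:
{"name": "send_rows", "arguments": {
  "motion": [
    {"x": 0, "y": 0, "z": -2.5, "rx": 0, "ry": 0, "rz": 0, "jaw": 6.4},
    {"x": 0, "y": 0, "z": -2.5, "rx": 0, "ry": 0, "rz": 0, "jaw": 6.4},
    {"x": 0, "y": 0, "z": -2.5, "rx": 0, "ry": 0, "rz": 0, "jaw": 6.4},
    {"x": 0, "y": 0, "z": -2.5, "rx": 0, "ry": 0, "rz": 0, "jaw": 6.4},
    {"x": 0, "y": 0, "z": -1, "rx": 0, "ry": 0, "rz": 0, "jaw": 6.4}
  ]
}}

```text
clock: 18.5
tool_pos: [0.4764, -0.2969, 0.254]
eef_rot: [0.623, 0.782, 0.0, 0.002]
contact_force: [-0.4, -1.1, -0.5]
opening: 0.727
finger_force: 0.0
```

```bash
python3 - <<'E'
from h import *
s=snap('wrist','w8');P=[]
for p in pts((.4756,-.2954),13.3,.056):
    b=sub(s,proj(s,p),5);P.append(at(s,b[0],b[1],.056))
rect('box',P)
g=cv2.cvtColor(s['img'],cv2.COLOR_RGB2GRAY)
u,v=proj(s,(.4756,-.2954,.044));print(u,v);u,v=int(u),int(v)
print(g[v,u-40:u+41:3],g[v-40:v+41:3,u])
plan([.52,.0,.2],143.8,16)
E
```

```text
box [ 0.4752 -0.2954] sides [0.1241 0.083  0.124  0.0841] long axis deg 13.699999999999989
315.41644416496996 207.81061145846667
[90 90 90 91 89 89 48 38 40 40 55 45 45 60 55 46 51 45 39 40 39 70 90 90
 92 91 91] [135 136 134 114  88  77  66  43  42  43  46  47  53  60  54  57  70  58
  41  41  43  74  93  93  94  85  67]
0 [1.75 0.68 0.34] [ 0.     0.    -0.045]
1 [1.72 0.76 0.34] [ 0.     0.    -0.045]
2 [1.68 0.83 0.34] [ 0.     0.    -0.045]
3 [1.64 0.91 0.34] [ 0.     0.    -0.045]
4 [1.6  0.98 0.34] [ 0.     0.    -0.045]
5 [1.56 1.05 0.34] [ 0.     0.    -0.045]
6 [1.51 1.12 0.34] [ 0.     0.    -0.045]
7 [1.46 1.18 0.34] [ 0.     0.    -0.045]
8 [1.4  1.25 0.34] [ 0.     0.    -0.045]
9 [1.35 1.31 0.34] [ 0.     0.    -0.045]
10 [1.29 1.37 0.34] [ 0.     0.    -0.045]
11 [1.22 1.42 0.34] [ 0.     0.    -0.045]
12 [1.16 1.48 0.34] [ 0.     0.    -0.045]
13 [1.09 1.53 0.34] [ 0.     0.    -0.045]
14 [1.02 1.57 0.34] [ 0.     0.    -0.045]
15 [0.95 1.62 0.34] [ 0.     0.    -0.045]
now [ 0.4767 -0.2971  0.2543] yaw 102.95 tilt 0.3 q7 0.26 t 18.55
```

```bash
python3 - <<'E'
from h import *
plan([.5307,.0307,.23],143.8,15)
E
```

```text
0 [2.05 0.84 0.16] [ 0.     0.    -0.048]
1 [2.01 0.94 0.16] [ 0.     0.    -0.048]
2 [1.96 1.03 0.16] [ 0.     0.    -0.048]
3 [1.91 1.12 0.16] [ 0.     0.    -0.048]
4 [1.85 1.21 0.16] [ 0.     0.    -0.048]
5 [1.79 1.3  0.16] [ 0.     0.    -0.048]
6 [1.73 1.38 0.16] [ 0.     0.    -0.048]
7 [1.66 1.46 0.16] [ 0.     0.    -0.048]
8 [1.59 1.54 0.16] [ 0.     0.    -0.048]
9 [1.52 1.61 0.16] [ 0.     0.    -0.048]
10 [1.44 1.69 0.16] [ 0.     0.    -0.048]
11 [1.36 1.75 0.16] [ 0.     0.    -0.048]
12 [1.27 1.81 0.16] [ 0.     0.    -0.048]
13 [1.18 1.87 0.16] [ 0.     0.    -0.048]
14 [1.09 1.93 0.16] [ 0.     0.    -0.048]
now [ 0.4767 -0.2971  0.2543] yaw 102.95 tilt 0.3 q7 0.26 t 18.55
```

Request:
{"name": "send_rows", "arguments": {
  "motion": [
    {"x": 2.05, "y": 0.84, "z": 0.16, "rx": 0, "ry": 0, "rz": -0.048, "jaw": 6.4},
    {"x": 2.0, "y": 0.94, "z": 0.16, "rx": 0, "ry": 0, "rz": -0.048, "jaw": 6.4},
    {"x": 1.95, "y": 1.03, "z": 0.16, "rx": 0, "ry": 0, "rz": -0.048, "jaw": 6.4},
    {"x": 1.9, "y": 1.12, "z": 0.16, "rx": 0, "ry": 0, "rz": -0.048, "jaw": 6.4},
    {"x": 1.85, "y": 1.21, "z": 0.16, "rx": 0, "ry": 0, "rz": -0.048, "jaw": 6.4}
  ]
}}

```text
clock: 19.05
tool_pos: [0.4928, -0.1841, 0.2418]
eef_rot: [0.522, 0.853, 0.0, -0.001]
contact_force: [-0.8, 0.1, -0.4]
opening: 0.725
finger_force: 0.0
```

Request:
{"name": "send_rows", "arguments": {
  "motion": [
    {"x": 1.8, "y": 1.3, "z": 0.16, "rx": 0, "ry": 0, "rz": -0.048, "jaw": 6.4},
    {"x": 1.73, "y": 1.38, "z": 0.16, "rx": 0, "ry": 0, "rz": -0.048, "jaw": 6.4},
    {"x": 1.66, "y": 1.46, "z": 0.16, "rx": 0, "ry": 0, "rz": -0.048, "jaw": 6.4},
    {"x": 1.6, "y": 1.54, "z": 0.16, "rx": 0, "ry": 0, "rz": -0.048, "jaw": 6.4},
    {"x": 1.52, "y": 1.61, "z": 0.16, "rx": 0, "ry": 0, "rz": -0.048, "jaw": 6.4}
  ]
}}

```text
clock: 19.55
tool_pos: [0.5097, -0.0749, 0.2338]
eef_rot: [0.416, 0.91, 0.0, -0.001]
contact_force: [1.1, 1.1, 0.5]
opening: 0.721
finger_force: 0.0
```

Request:
{"name": "send_rows", "arguments": {
  "motion": [
    {"x": 1.44, "y": 1.69, "z": 0.16, "rx": 0, "ry": 0, "rz": -0.048, "jaw": 6.4},
    {"x": 1.36, "y": 1.75, "z": 0.16, "rx": 0, "ry": 0, "rz": -0.048, "jaw": 6.4},
    {"x": 1.27, "y": 1.81, "z": 0.16, "rx": 0, "ry": 0, "rz": -0.048, "jaw": 6.4},
    {"x": 1.18, "y": 1.87, "z": 0.16, "rx": 0, "ry": 0, "rz": -0.048, "jaw": 6.4},
    {"x": 1.09, "y": 1.93, "z": 0.16, "rx": 0, "ry": 0, "rz": -0.048, "jaw": 6.4}
  ]
}}

```text
clock: 20.05
tool_pos: [0.5266, 0.0342, 0.2258]
eef_rot: [0.304, 0.953, -0.0, -0.001]
contact_force: [-0.7, 0.2, 0.0]
opening: 0.722
finger_force: 0.0
```

Request:
{"name": "send_rows", "arguments": {
  "motion": [
    {"x": 0, "y": 0, "z": 0, "rx": 0, "ry": 0, "rz": 0, "jaw": 6.4},
    {"x": 0, "y": 0, "z": 0, "rx": 0, "ry": 0, "rz": 0, "jaw": 6.4},
    {"x": 0, "y": 0, "z": 0, "rx": 0, "ry": 0, "rz": 0, "jaw": 6.4},
    {"x": 0, "y": 0, "z": 0, "rx": 0, "ry": 0, "rz": 0, "jaw": 6.4},
    {"x": 0, "y": 0, "z": 0, "rx": 0, "ry": 0, "rz": 0, "jaw": 6.4}
  ]
}}

```text
clock: 20.55
tool_pos: [0.5281, 0.0301, 0.2269]
eef_rot: [0.308, 0.951, -0.0, 0.0]
contact_force: [0.5, 0.3, -0.2]
opening: 0.724
finger_force: 0.0
```

```bash
python3 - <<'E'
from h import *
s=snap('wrist','w9');P=[]
for p in pts((.5307,.0307),143.8,.004):
    q=proj(s,p);b=sub(s,q,12,True);P.append(at(s,b[0],b[1],.004));print(np.round(q,1),np.round(b,1))
rect('cover',P)
g=cv2.cvtColor(s['img'],cv2.COLOR_RGB2GRAY)
u,v=map(int,proj(s,(.5307,.0307,.044)));print(u,v,g[v,u-30:u+31:2],g[v-90:v+91:5,u])
plan([.5307,.0307,.23],143.8,1)
E
```

```text
[278.3 148.8] [278.8 148.6 149. ]
[281.4 262.8] [278.9 273.5  85. ]
[356.1 263.3] [361.6 266.2 129. ]
[361.4 149.4] [361. 149. 134.]
cover [0.5344 0.029 ] sides [0.1374 0.094  0.128  0.0832] long axis deg 144.5
319 218 [87 89 87 88 88 88 89 87 88 88 87 84 51 42 41 41 41 40 44 70 87 89 89 90
 89 89 88 89 89 91 89] [183 178 136 135 134 134 132 132 131  52  53  54  53  54  53  45  42  41
  41  42  41  41  42  40  38  45  85  90  91 103 168 177 176 180 182 181
 180]
0 [-0.18  0.18 -0.3 ] [-0.     0.     0.006]
now [0.5282 0.0303 0.227 ] yaw 144.13 tilt 0.02 q7 0.19 t 20.6
```

```bash
python3 - <<'E'
from h import *
s=dict(np.load('pics/w9.npz'));P=[]
for p,w in zip(pts((.5307,.0307),143.8,.004),(10,7,7,10)):
    q=proj(s,p);b=sub(s,q,w,True);P.append(at(s,b[0],b[1],.004));print(np.round(q,1),np.round(b,1))
rect('cover',P)
E
```

```text
[278.3 148.8] [278.9 148.5 148. ]
[281.4 262.8] [281.7 261.8  94. ]
[356.1 263.3] [358.2 262.3  62. ]
[361.4 149.4] [361. 149. 134.]
cover [0.5305 0.0317] sides [0.1231 0.0859 0.1232 0.0831] long axis deg 144.4
```

Request:
{"name": "send_rows", "arguments": {
  "motion": [
    {"x": -0.15, "y": 0.18, "z": 0.7, "rx": 0, "ry": 0, "rz": 0, "jaw": 6.4},
    {"x": 0, "y": 0, "z": 1.5, "rx": 0, "ry": 0, "rz": 0, "jaw": 6.4},
    {"x": 0, "y": 0, "z": 1.5, "rx": 0, "ry": 0, "rz": 0, "jaw": 6.4},
    {"x": 0, "y": 0, "z": 1.5, "rx": 0, "ry": 0, "rz": 0, "jaw": 6.4},
    {"x": 0, "y": 0, "z": 1.5, "rx": 0, "ry": 0, "rz": 0, "jaw": 6.4}
  ]
}}

```text
clock: 21.1
tool_pos: [0.5306, 0.0314, 0.159]
eef_rot: [0.308, 0.952, -0.0, -0.0]
contact_force: [0.1, 1.4, -0.8]
opening: 0.724
finger_force: 0.0
```

Request:
{"name": "send_rows", "arguments": {
  "motion": [
    {"x": 0, "y": 0, "z": 1.5, "rx": 0, "ry": 0, "rz": 0, "jaw": 6.4},
    {"x": 0, "y": 0, "z": 1.5, "rx": 0, "ry": 0, "rz": 0, "jaw": 6.4},
    {"x": 0, "y": 0, "z": 1.5, "rx": 0, "ry": 0, "rz": 0, "jaw": 6.4},
    {"x": 0, "y": 0, "z": 1.5, "rx": 0, "ry": 0, "rz": 0, "jaw": 6.4},
    {"x": 0, "y": 0, "z": 1.5, "rx": 0, "ry": 0, "rz": 0, "jaw": 6.4}
  ]
}}

```text
clock: 21.6
tool_pos: [0.5306, 0.0314, 0.084]
eef_rot: [0.308, 0.952, 0.0, -0.0]
contact_force: [-0.5, 0.1, -0.3]
opening: 0.726
finger_force: 0.0
```

Request:
{"name": "send_rows", "arguments": {
  "motion": [
    {"x": 0, "y": 0, "z": 1.5, "rx": 0, "ry": 0, "rz": 0, "jaw": 6.4},
    {"x": 0, "y": 0, "z": 0.8, "rx": 0, "ry": 0, "rz": 0, "jaw": 6.4},
    {"x": 0, "y": 0, "z": 0, "rx": 0, "ry": 0, "rz": 0, "jaw": 6.4},
    {"x": 0, "y": 0, "z": 0, "rx": 0, "ry": 0, "rz": 0, "jaw": 6.4},
    {"x": 0, "y": 0, "z": 0, "rx": 0, "ry": 0, "rz": 0, "jaw": 6.4}
  ]
}}

```text
clock: 22.1
tool_pos: [0.531, 0.0317, 0.0626]
eef_rot: [0.307, 0.952, 0.0, 0.0]
contact_force: [-0.1, -0.5, 0.6]
opening: 0.727
finger_force: 0.0
```

```bash
python3 - <<'E'
from h import *
s=snap('wrist','w10')
g=cv2.cvtColor(s['img'],cv2.COLOR_RGB2GRAY)
q=proj(s,(.5307,.031,.044));u,v=map(int,q);print(q,g[v,u-40:u+41:2],g[v-120:v+91:8,u])
r=R.from_quat(get_state()['eef_rot']).as_matrix()
plan([.5307,.031,.028],144.1,1)
E
```

```text
(np.float64(316.45539947040913), np.float64(298.42385198799093)) [93 95 93 94 94 96 94 94 93 92 93 93 92 72 36 30 31 32 32 33 29 34 33 31
 32 34 31 65 92 96 95 95 95 93 94 92 92 93 94 95 92] [142 142 141 131  43  38  51  50  49  47  38  34  34  33  33  29  32  32
  34  29  29  31  34  41  54  64  68]
0 [-0.01 -0.07  3.46] [0.001 0.001 0.002]
now [0.531  0.0317 0.0626] yaw 144.2 tilt 0.07 q7 -0.07 t 22.15
```

The bar is centred at u=316 between the fingers. Descending and gripping.

Request:
{"name": "send_rows", "arguments": {
  "motion": [
    {"x": 0, "y": -0.05, "z": 0.7, "rx": 0, "ry": 0, "rz": 0, "jaw": 6.4},
    {"x": 0, "y": 0, "z": 0.7, "rx": 0, "ry": 0, "rz": 0, "jaw": 6.0},
    {"x": 0, "y": 0, "z": 0.7, "rx": 0, "ry": 0, "rz": 0, "jaw": 5.0},
    {"x": 0, "y": 0, "z": 0.7, "rx": 0, "ry": 0, "rz": 0, "jaw": 4.0},
    {"x": 0, "y": 0, "z": 0.65, "rx": 0, "ry": 0, "rz": 0, "jaw": 3.5}
  ]
}}

```text
clock: 22.65
tool_pos: [0.5301, 0.0312, 0.0267]
eef_rot: [0.307, 0.952, -0.0, -0.0]
contact_force: [-0.6, -0.7, 0.1]
opening: 0.439
finger_force: 0.0
```

Request:
{"name": "send_rows", "arguments": {
  "motion": [
    {"x": 0, "y": 0, "z": 0, "rx": 0, "ry": 0, "rz": 0, "jaw": 2.5},
    {"x": 0, "y": 0, "z": 0, "rx": 0, "ry": 0, "rz": 0, "jaw": 1.8},
    {"x": 0, "y": 0, "z": 0, "rx": 0, "ry": 0, "rz": 0, "jaw": 1.4},
    {"x": 0, "y": 0, "z": 0, "rx": 0, "ry": 0, "rz": 0, "jaw": 1.0},
    {"x": 0, "y": 0, "z": 0, "rx": 0, "ry": 0, "rz": 0, "jaw": 0.5}
  ],
  "grip_force": 45
}}

```text
clock: 23.15
tool_pos: [0.5305, 0.0314, 0.0277]
eef_rot: [0.307, 0.952, 0.0, 0.0]
contact_force: [-0.1, 0.3, -0.9]
opening: 0.149
finger_force: 45.0
```

Request:
{"name": "send_rows", "arguments": {
  "motion": [
    {"x": 0, "y": 0, "z": 0, "rx": 0, "ry": 0, "rz": 0, "jaw": 0.5},
    {"x": 0, "y": 0, "z": 0, "rx": 0, "ry": 0, "rz": 0, "jaw": 0.5},
    {"x": 0, "y": 0, "z": 0, "rx": 0, "ry": 0, "rz": 0, "jaw": 0.5},
    {"x": 0, "y": 0, "z": 0, "rx": 0, "ry": 0, "rz": 0, "jaw": 0.5},
    {"x": 0, "y": 0, "z": 0, "rx": 0, "ry": 0, "rz": 0, "jaw": 0.5}
  ]
}}

```text
clock: 23.65
tool_pos: [0.5305, 0.0314, 0.0277]
eef_rot: [0.307, 0.952, 0.0, 0.0]
contact_force: [0.8, 0.5, 2.0]
opening: 0.153
finger_force: 45.0
```

Request:
{"name": "send_rows", "arguments": {
  "motion": [
    {"x": 0, "y": 0, "z": -0.5, "rx": 0, "ry": 0, "rz": 0, "jaw": 0.5},
    {"x": 0, "y": 0, "z": -1, "rx": 0, "ry": 0, "rz": 0, "jaw": 0.5},
    {"x": 0, "y": 0, "z": -1.5, "rx": 0, "ry": 0, "rz": 0, "jaw": 0.5},
    {"x": 0, "y": 0, "z": -1.5, "rx": 0, "ry": 0, "rz": 0, "jaw": 0.5},
    {"x": 0, "y": 0, "z": -1.5, "rx": 0, "ry": 0, "rz": 0, "jaw": 0.5}
  ]
}}

```text
clock: 24.15
tool_pos: [0.5297, 0.0307, 0.0885]
eef_rot: [0.307, 0.952, -0.0, -0.0]
contact_force: [1.0, 0.2, -2.8]
opening: 0.147
finger_force: 45.0
```

Request:
{"name": "send_rows", "arguments": {
  "motion": [
    {"x": 0, "y": 0, "z": -1.5, "rx": 0, "ry": 0, "rz": 0, "jaw": 0.5},
    {"x": 0, "y": 0, "z": -1.5, "rx": 0, "ry": 0, "rz": 0, "jaw": 0.5},
    {"x": 0, "y": 0, "z": -1.5, "rx": 0, "ry": 0, "rz": 0, "jaw": 0.5},
    {"x": 0, "y": 0, "z": -1, "rx": 0, "ry": 0, "rz": 0, "jaw": 0.5},
    {"x": 0, "y": 0, "z": -0.5, "rx": 0, "ry": 0, "rz": 0, "jaw": 0.5}
  ]
}}

```text
clock: 24.65
tool_pos: [0.5303, 0.0309, 0.1486]
eef_rot: [0.307, 0.952, 0.0, 0.0]
contact_force: [0.1, 0.5, -3.1]
opening: 0.151
finger_force: 45.0
```

```bash
python3 - <<'E'
from h import *
s=snap('wrist','w11');st=get_state();r=R.from_quat(st['eef_rot']).as_matrix();p=np.array(st['tool_pos'])
g=cv2.cvtColor(s['img'],cv2.COLOR_RGB2GRAY)
for y in(.042,-.042):
    q=proj(s,p+r@[.062,y,.0237]);print('hole pred',q)
    u,v=map(int,q);print(g[v-16:v+17:2,u],g[v,u-24:u+25:2])
print(st['opening'],st['finger_force'],st['contact_force'])
plan([.4754,-.2954,.16],13.4,20)
E
```

```text
hole pred (np.float64(410.6193888149591), np.float64(171.85840949722058))
[150 178 192 192 194 195 194 193 192 192 194 194 192 189 188 169 123] [143 144 145 146 182 195 193 190 192 195 197 194 192 192 194 196 194 185
 125 122 143 144 144 144 144]
hole pred (np.float64(226.8534062116489), np.float64(171.58144958707268))
[154 190 200 199 198 198 197 197 198 198 199 197 199 200 200 174 127] [143 143 142 141 111 143 196 198 197 199 199 198 198 196 196 198 197 198
 196 177 146 145 144 144 145]
0.1517450411726006 44.993211664259434 [ 0.16694042  0.24307113 -2.43702506]
0 [-0.73 -1.48 -0.06] [ 0.    -0.     0.114]
1 [-0.9  -1.39 -0.06] [ 0.    -0.     0.114]
2 [-1.05 -1.28 -0.06] [ 0.    -0.     0.114]
3 [-1.19 -1.15 -0.06] [ 0.    -0.     0.114]
4 [-1.31 -1.01 -0.06] [ 0.    -0.     0.114]
5 [-1.42 -0.85 -0.06] [ 0.    -0.     0.114]
6 [-1.51 -0.69 -0.06] [ 0.    -0.     0.114]
7 [-1.57 -0.51 -0.06] [ 0.    -0.     0.114]
8 [-1.62 -0.33 -0.06] [ 0.    -0.     0.114]
9 [-1.65 -0.14 -0.06] [ 0.    -0.     0.114]
10 [-1.65  0.05 -0.06] [ 0.    -0.     0.114]
11 [-1.64  0.23 -0.06] [ 0.    -0.     0.114]
12 [-1.6   0.42 -0.06] [ 0.    -0.     0.114]
13 [-1.54  0.6  -0.06] [ 0.    -0.     0.114]
14 [-1.46  0.77 -0.06] [ 0.    -0.     0.114]
15 [-1.37  0.93 -0.06] [ 0.    -0.     0.114]
16 [-1.25  1.08 -0.06] [ 0.    -0.     0.114]
17 [-1.12  1.22 -0.06] [ 0.    -0.     0.114]
18 [-0.97  1.34 -0.06] [ 0.    -0.     0.114]
19 [-0.82  1.44 -0.06] [ 0.    -0.     0.114]
now [0.5305 0.031  0.1487] yaw 144.19 tilt 0.07 q7 0.07 t 24.7
```

Request:
{"name": "send_rows", "arguments": {
  "motion": [
    {"x": -0.73, "y": -1.48, "z": -0.06, "rx": 0, "ry": 0, "rz": 0.114, "jaw": 0.5},
    {"x": -0.9, "y": -1.39, "z": -0.06, "rx": 0, "ry": 0, "rz": 0.114, "jaw": 0.5},
    {"x": -1.05, "y": -1.28, "z": -0.06, "rx": 0, "ry": 0, "rz": 0.114, "jaw": 0.5},
    {"x": -1.19, "y": -1.15, "z": -0.06, "rx": 0, "ry": 0, "rz": 0.114, "jaw": 0.5},
    {"x": -1.31, "y": -1.0, "z": -0.06, "rx": 0, "ry": 0, "rz": 0.114, "jaw": 0.5}
  ]
}}

```text
clock: 25.2
tool_pos: [0.516, -0.0511, 0.15]
eef_rot: [0.564, 0.826, -0.0, -0.001]
contact_force: [-0.3, 0.4, -2.0]
opening: 0.152
finger_force: 45.0
```

Request:
{"name": "send_rows", "arguments": {
  "motion": [
    {"x": -1.42, "y": -0.85, "z": -0.06, "rx": 0, "ry": 0, "rz": 0.114, "jaw": 0.5},
    {"x": -1.5, "y": -0.69, "z": -0.06, "rx": 0, "ry": 0, "rz": 0.114, "jaw": 0.5},
    {"x": -1.57, "y": -0.51, "z": -0.06, "rx": 0, "ry": 0, "rz": 0.114, "jaw": 0.5},
    {"x": -1.62, "y": -0.33, "z": -0.06, "rx": 0, "ry": 0, "rz": 0.114, "jaw": 0.5},
    {"x": -1.65, "y": -0.14, "z": -0.06, "rx": 0, "ry": 0, "rz": 0.114, "jaw": 0.5}
  ]
}}

```text
clock: 25.7
tool_pos: [0.5024, -0.1324, 0.153]
eef_rot: [0.774, 0.634, -0.0, -0.001]
contact_force: [-0.1, -0.1, -3.7]
opening: 0.154
finger_force: 45.0
```

Request:
{"name": "send_rows", "arguments": {
  "motion": [
    {"x": -1.65, "y": 0.05, "z": -0.06, "rx": 0, "ry": 0, "rz": 0.114, "jaw": 0.5},
    {"x": -1.64, "y": 0.23, "z": -0.06, "rx": 0, "ry": 0, "rz": 0.114, "jaw": 0.5},
    {"x": -1.6, "y": 0.42, "z": -0.06, "rx": 0, "ry": 0, "rz": 0.114, "jaw": 0.5},
    {"x": -1.54, "y": 0.6, "z": -0.06, "rx": 0, "ry": 0, "rz": 0.114, "jaw": 0.5},
    {"x": -1.46, "y": 0.77, "z": -0.06, "rx": 0, "ry": 0, "rz": 0.114, "jaw": 0.5}
  ]
}}

```text
clock: 26.2
tool_pos: [0.4888, -0.2138, 0.156]
eef_rot: [0.921, 0.391, -0.001, -0.001]
contact_force: [-0.2, -0.1, -2.4]
opening: 0.146
finger_force: 45.0
```

Request:
{"name": "send_rows", "arguments": {
  "motion": [
    {"x": -1.37, "y": 0.93, "z": -0.06, "rx": 0, "ry": 0, "rz": 0.114, "jaw": 0.5},
    {"x": -1.25, "y": 1.08, "z": -0.06, "rx": 0, "ry": 0, "rz": 0.114, "jaw": 0.5},
    {"x": -1.12, "y": 1.22, "z": -0.06, "rx": 0, "ry": 0, "rz": 0.114, "jaw": 0.5},
    {"x": -0.97, "y": 1.34, "z": -0.06, "rx": 0, "ry": 0, "rz": 0.114, "jaw": 0.5},
    {"x": -0.82, "y": 1.44, "z": -0.06, "rx": 0, "ry": 0, "rz": 0.114, "jaw": 0.5}
  ]
}}

```text
clock: 26.7
tool_pos: [0.4752, -0.2952, 0.1589]
eef_rot: [0.993, 0.116, -0.001, -0.001]
contact_force: [-0.1, 0.1, -2.6]
opening: 0.146
finger_force: 45.0
```

Request:
{"name": "send_rows", "arguments": {
  "motion": [
    {"x": 0, "y": 0, "z": 0, "rx": 0, "ry": 0, "rz": 0, "jaw": 0.5},
    {"x": 0, "y": 0, "z": 0, "rx": 0, "ry": 0, "rz": 0, "jaw": 0.5},
    {"x": 0, "y": 0, "z": 0, "rx": 0, "ry": 0, "rz": 0, "jaw": 0.5},
    {"x": 0, "y": 0, "z": 0, "rx": 0, "ry": 0, "rz": 0, "jaw": 0.5},
    {"x": 0, "y": 0, "z": 0, "rx": 0, "ry": 0, "rz": 0, "jaw": 0.5}
  ]
}}

```text
clock: 27.2
tool_pos: [0.4761, -0.2942, 0.1595]
eef_rot: [0.993, 0.119, 0.0, -0.0]
contact_force: [-0.4, 0.4, -2.4]
opening: 0.15
finger_force: 45.0
```

```bash
python3 - <<'E'
from h import *
plan([.4756,-.2954,.11],13.4,10)
E
```

```text
0 [-0.01  0.01  0.5 ] [-0. -0.  0.]
1 [-0.01  0.01  0.5 ] [-0. -0.  0.]
2 [-0.01  0.01  0.5 ] [-0. -0.  0.]
3 [-0.01  0.01  0.5 ] [-0. -0.  0.]
4 [-0.01  0.01  0.5 ] [-0. -0.  0.]
5 [-0.01  0.01  0.5 ] [-0. -0.  0.]
6 [-0.01  0.01  0.5 ] [-0. -0.  0.]
7 [-0.01  0.01  0.5 ] [-0. -0.  0.]
8 [-0.01  0.01  0.5 ] [-0. -0.  0.]
9 [-0.01  0.01  0.5 ] [-0. -0.  0.]
now [ 0.4761 -0.2942  0.1595] yaw 13.68 tilt 0.03 q7 -0.98 t 27.2
```

Request:
{"name": "send_rows", "arguments": {
  "motion": [
    {"x": -0.08, "y": 0.1, "z": 0.6, "rx": 0, "ry": 0, "rz": 0, "jaw": 0.5},
    {"x": 0, "y": 0, "z": 0.6, "rx": 0, "ry": 0, "rz": 0, "jaw": 0.5},
    {"x": 0, "y": 0, "z": 0.6, "rx": 0, "ry": 0, "rz": 0, "jaw": 0.5},
    {"x": 0, "y": 0, "z": 0.6, "rx": 0, "ry": 0, "rz": 0, "jaw": 0.5},
    {"x": 0, "y": 0, "z": 0.6, "rx": 0, "ry": 0, "rz": 0, "jaw": 0.5}
  ]
}}

```text
clock: 27.7
tool_pos: [0.4752, -0.2961, 0.1288]
eef_rot: [0.993, 0.118, -0.0, -0.0]
contact_force: [0.1, -0.3, -2.8]
opening: 0.15
finger_force: 45.0
```

Request:
{"name": "send_rows", "arguments": {
  "motion": [
    {"x": 0, "y": 0, "z": 0.6, "rx": 0, "ry": 0, "rz": 0, "jaw": 0.5},
    {"x": 0, "y": 0, "z": 0.6, "rx": 0, "ry": 0, "rz": 0, "jaw": 0.5},
    {"x": 0, "y": 0, "z": 0.6, "rx": 0, "ry": 0, "rz": 0, "jaw": 0.5},
    {"x": 0, "y": 0, "z": 0.6, "rx": 0, "ry": 0, "rz": 0, "jaw": 0.5},
    {"x": 0, "y": 0, "z": 0.4, "rx": 0, "ry": 0, "rz": 0, "jaw": 0.5}
  ]
}}

```text
clock: 28.2
tool_pos: [0.4752, -0.2961, 0.1009]
eef_rot: [0.993, 0.118, -0.0, -0.0]
contact_force: [0.3, -0.9, -1.9]
opening: 0.149
finger_force: 45.0
```

Request:
{"name": "send_rows", "arguments": {
  "motion": [
    {"x": 0, "y": 0, "z": 0, "rx": 0, "ry": 0, "rz": 0, "jaw": 0.5},
    {"x": 0, "y": 0, "z": 0, "rx": 0, "ry": 0, "rz": 0, "jaw": 0.5},
    {"x": 0, "y": 0, "z": 0, "rx": 0, "ry": 0, "rz": 0, "jaw": 0.5},
    {"x": 0, "y": 0, "z": 0, "rx": 0, "ry": 0, "rz": 0, "jaw": 0.5},
    {"x": 0, "y": 0, "z": 0, "rx": 0, "ry": 0, "rz": 0, "jaw": 0.5}
  ]
}}

```text
clock: 28.7
tool_pos: [0.4754, -0.2963, 0.1018]
eef_rot: [0.993, 0.118, 0.0, 0.0]
contact_force: [0.8, 0.1, -3.1]
opening: 0.15
finger_force: 45.0
```

```bash
python3 - <<'E'
from h import *
s=snap('wrist','w12');T=snap('top','t12');st=get_state()
S=snap('scene','s12')
a=cv2.resize(s['img'][100:300,160:480],None,fx=2.4,fy=2.4,interpolation=cv2.INTER_CUBIC)
def crop(c):
    u,v=map(int,proj(c,(.4756,-.2954,.075)));i=c['img'][v-40:v+40,u-53:u+53];return cv2.resize(i,(384,290),interpolation=cv2.INTER_CUBIC)
b=np.hstack([crop(T),crop(S)])
cv2.imwrite('pics/fin.png',cv2.resize(np.vstack([a,b])[:,:,::-1],None,fx=.77,fy=.77))
plan([.4754,-.2954,.0987],13.4,1)
r=R.from_quat(st['eef_rot']).as_matrix();p=np.array(st['tool_pos'])
for y in(.042,-.042): print('hole top pred',proj(s,p+r@[.062,y,.0237]),'bottom',proj(s,p+r@[.062,y,.0277]))
print('threads pred',[proj(s,q) for q in pts((.4754,-.2954),13.4,.056)])
E
```

```text
0 [ 0.02 -0.08  0.29] [ 0.    -0.     0.003]
now [ 0.4754 -0.2962  0.1016] yaw 13.57 tilt 0.01 q7 -1.0 t 28.85
hole top pred (np.float64(405.65167539826325), np.float64(172.6296233981428)) bottom (np.float64(403.5378968937772), np.float64(171.57627819488368))
hole top pred (np.float64(222.28293625085587), np.float64(172.41190019231266)) bottom (np.float64(224.50267312965565), np.float64(171.36292344414267))
threads pred [(np.float64(232.08242055536203), np.float64(166.59739141655731)), (np.float64(246.3627261751781), np.float64(366.3688282581162)), (np.float64(379.27779651249875), np.float64(366.7351581228881)), (np.float64(393.98086492281914), np.float64(167.28815498700817))]
```

View pics/fin.png

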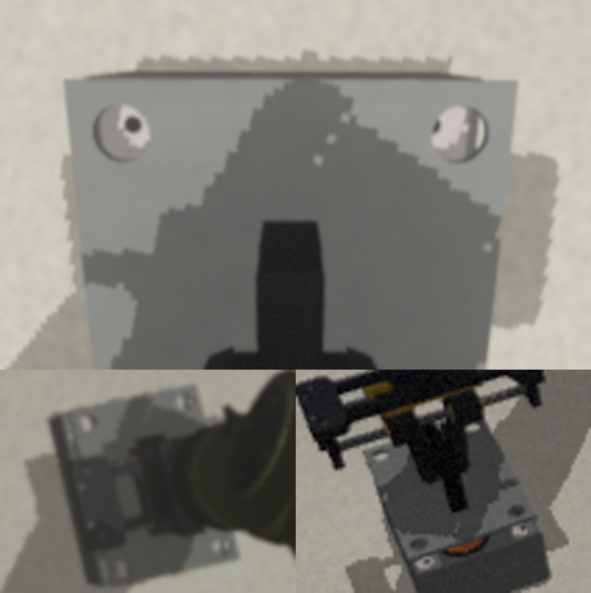

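The final view shows the left hole at about (227,172) with its thread at (232,168), and the right hole at (408,172) with its thread at (396.5,168). That implies a sideways offset. I'll work out the true shift, including parallax.

```bash
python3 - <<'E'
from h import *
s=dict(np.load('pics/w12.npz'));r=R.from_quat(get_state()['eef_rot']).as_matrix();p=np.array(get_state()['tool_pos'])
g=cv2.cvtColor(s['img'],cv2.COLOR_RGB2GRAY)
def dark(u,v):
    b=sub(s,(u,v),5);return b[:2]
zt=p[2]-.0237
L,Rr=at(s,227.1,172,zt),at(s,408.4,172,zt)
tl,tr=dark(232,167.6),dark(397,168);print(tl,tr)
tl,tr=at(s,232,167.6,.056),at(s,396.5,168.2,.056)
f=lambda a:(r.T@(a-p)*1000).round(1)
print('holes',f(L),f(Rr),'threads',f(tl),f(tr))
print('dist',np.linalg.norm(L-Rr),np.linalg.norm(tl-tr))
# refine hole outlines: plate pixels ~ vs bright
print(g[172,205:250:1]);print(g[172,385:430:1])
E
```

```text
(np.float64(231.5), np.float64(167.0)) (np.float64(395.25), np.float64(168.07142857142858))
holes [ 62.2 -39.8  23.7] [62.3 43.2 23.7] threads [ 61.8 -42.7  45.6] [61.6 42.7 45.7]
dist 0.08303262479125154 0.08542421229454722
[147 146 147 146 137 116  96  95 105 119 135 141 141 141 143 142 143 143
 143 143 146 157 176 184 180 174 170 167 170 177 188 194 197 199 194 181
 162 151 147 148 148 148 149 148 148]
[150 150 151 151 150 150 150 153 153 153 161 174 185 193 197 199 200 199
 198 197 196 194 192 182 163 152 149 141 123 112 110 111 130 163 187 189
 167 127 109 128 144 148 150 150 150]
```

Request:
{"name": "send_rows", "arguments": {
  "motion": [
    {"x": -0.04, "y": -0.09, "z": 0.1, "rx": 0, "ry": 0, "rz": 0, "jaw": 0.5},
    {"x": 0, "y": -0.09, "z": 0.1, "rx": 0, "ry": 0, "rz": 0, "jaw": 0.5},
    {"x": 0, "y": 0, "z": 0.1, "rx": 0, "ry": 0, "rz": 0, "jaw": 0.5},
    {"x": 0, "y": 0, "z": 0, "rx": 0, "ry": 0, "rz": 0, "jaw": 0.5},
    {"x": 0, "y": 0, "z": 0, "rx": 0, "ry": 0, "rz": 0, "jaw": 0.5}
  ]
}}

```text
clock: 29.35
tool_pos: [0.4745, -0.2945, 0.0985]
eef_rot: [0.993, 0.118, -0.0, 0.0]
contact_force: [-0.5, -0.2, -2.6]
opening: 0.147
finger_force: 45.0
```

Request:
{"name": "send_rows", "arguments": {
  "motion": [
    {"x": 0, "y": 0, "z": 0, "rx": 0, "ry": 0, "rz": 0, "jaw": 0.5},
    {"x": 0, "y": 0, "z": 0, "rx": 0, "ry": 0, "rz": 0, "jaw": 0.5},
    {"x": 0, "y": 0, "z": 0, "rx": 0, "ry": 0, "rz": 0, "jaw": 0.5},
    {"x": 0, "y": 0, "z": 0, "rx": 0, "ry": 0, "rz": 0, "jaw": 0.5},
    {"x": 0, "y": 0, "z": 0, "rx": 0, "ry": 0, "rz": 0, "jaw": 0.5}
  ]
}}

```text
clock: 29.85
tool_pos: [0.4745, -0.2946, 0.0986]
eef_rot: [0.993, 0.118, 0.0, 0.0]
contact_force: [0.3, 0.7, -2.5]
opening: 0.148
finger_force: 45.0
```

```bash
python3 - <<'E'
from h import *
s=snap('wrist','w13');st=get_state();r=R.from_quat(st['eef_rot']).as_matrix();p=np.array(st['tool_pos'])
g=cv2.cvtColor(s['img'],cv2.COLOR_RGB2GRAY)
f=lambda a:(r.T@(a-p)*1000).round(1)
for y in(-.042,.042):
    t=proj(s,p+r@[.0617,y,p[2]-.056]);print('aligned thread pred',t)
    u,v=map(int,t);w=g[v-9:v+10,u-10:u+11];m=w<75;ys,xs=np.nonzero(m)
    print('dark n',m.sum(),'min',w.min(),'ctr',u-10+xs.mean(),v-9+ys.mean(),'tool',f(at(s,u-10+xs.mean(),v-9+ys.mean(),.056)))
    h=proj(s,p+r@[.0622,y+.0013,.0237]);a,b=map(int,h);print(h)
    print(b,a-20,g[b+8,a-20:a+21]);print(b-20,a,g[b-20:b+21,a])
print(p,st['qd'].round(4),st['opening'],st['finger_force'],st['contact_force'],st['clock'])
E
```

```text
aligned thread pred (np.float64(232.04572154441772), np.float64(168.39703497676254))
dark n 17 min 71 ctr 233.88235294117646 166.58823529411765 tool [ 62.6 -41.   42.6]
(np.float64(225.18555345651993), np.float64(171.9085928789617))
171 205 [147 146 147 147 147 145 139 124 104  96 108 125 136 142 143 144 144 144
 143 142 142 142 143 145 144 144 145 148 152 151 160 169 174 174 168 157
 149 147 147 148 147]
151 225 [147 148 147 148 154 166 183 195 198 198 198 196 197 196 197 197 197 198
 199 200 197 193 188 186 181 167 151 144 142 143 143 143 142 138 127 116
 121 134 140 143 144]
aligned thread pred (np.float64(396.6547357717344), np.float64(168.6162768268927))
dark n 19 min 68 ctr 398.7368421052632 167.68421052631578 tool [62.2 43.  42.6]
(np.float64(408.76193354101065), np.float64(172.1505817271349))
172 388 [149 150 150 150 153 151 150 147 144 145 146 149 153 156 157 161 168 171
 171 164 152 144 144 146 146 147 140 130 114 102  95  90  96 115 134 146
 148 149 150 150 151]
152 408 [150 150 151 152 160 177 191 197 199 198 197 197 197 197 197 197 199 199
 199 199 197 195 190 186 182 174 166 160 152 147 142 143 143 138 124 116
 130 144 148 148 149]
[ 0.47452333 -0.29454364  0.09856015] [ 0.0002  0.0007 -0.0013 -0.001  -0.0004 -0.0004 -0.0002] 0.15239105433003064 44.9932611733675 [ 0.1312996   0.13892793 -2.0054437 ] 29.9
```

Holes and threads now agree within about 1 mm. The cover's underside is at 71 mm, 15 mm above the rim, and the arm is still. Handing in.

```bash
python3 -c "
from plant import *
print(finish_job())"
```

```text
the job is handed in; nothing more can be done
None
```

The job is handed in at about 30 s of the 58 s: the coil sits home on the core post, released, and the cover is held still and level about 15 mm above the rim, its two camera-visible holes within about 1 mm of their threads. I saw no success or failure result.

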